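Set a microscope light base for low power

ROBOT

A 6-joint arm with a two-finger parallel gripper is mounted at the origin on the work surface. World frame = base frame: x ahead of the robot, y to its left, z up, the work surface at z = 0. Lengths are in m, angles in rad, forces in N, time in s.
With the tool pointing down it reaches from about 0.225 to 0.875 m from the base axis. Payload 3.4 kg.
Tool frame: the origin (TCP) lies on the centre line of the jaws, within the pads' length; the fingertips stand 19 mm ahead of it and the grasp point (between the pads) is the TCP; z points along the fingers, y is the direction in which the jaws open and shut (so a half turn about z gives the same grasp; the last joint's range is limited). The gripper opens to 85 mm and grips with 20 to 120 N. Pads are 22 mm wide; open, the fingers measure 114 mm over their backs; the gripper's body (76 mm by 85 mm) begins 54 mm behind the grasp point. The pads swing forward as they close: fully open they stand 13 mm farther back than shut.
Start: joints at [-1.297, 0.276, 1.505, -0, 1.361, -0.121], TCP at [0.221, -0.531, 0.25] pointing down, gripper open.
Joint ranges: [-2.89, 2.89], [-0.75, 2.08], [0.22, 2.7], [-1.18, 4.32], [0.11, 2.71], [-2.7, 2.7]. Speed limits (rad/s): [2.57, 2.57, 3.14, 3.14, 3.14, 3.14].

INTERFACE

Orientations are given as a unit quaternion [w, x, y, z].
In Python, from rig import monitor, eyes, manip, models gives the robot as it stands.
- The arm moves only by the tool send_rows, never from a script. Its argument "deltas" is a list of rows, each an object with "dp": the shift along the world's x, y, z each as a share of 0.12 m, from -1 to 1, a list of three; "rotation": the turn, a rotation vector about the world's x, y, z each as a share of 0.5 rad, from -1 to 1, a list of three. In form: [{"dp": [dx, dy, dz], "rotation": [rx, ry, rz]}, ...]. A call has 1 to 12 rows; each row is the pose to reach, as a shift and turn from the pose commanded when the call began; what a row does not reach only later rows make up. A row lasts 1/12 s, in which the tool goes at most 41.7 mm and 7.16 degrees, less where a joint would pass 70% of its speed; a pose out of reach is approached as far as the arm can. A call with a number of a shift or a turn outside -1 to 1 is refused whole. A call with a gripper value outside its range is refused whole. "fingers" is the closure, from -1 (fully open) to 1 (shut), set as the call begins (left out, the last holds). The fingers move at their own pace and stop on an object; "grip_force" is the grip in N (left out, the last holds). Time passes only in rows, so rows that repeat a pose let the fingers close. It gives the time, the measured TCP pose, the force and the opening at its end, in the units of the state.
- monitor.get_state(): the state, without advancing time (a new reading comes with each control period).
- eyes.get_image(name): name is "side" or "top" or "wrist"; returns a dict with "color" (420x560x3 uint8, red, green, blue), "depth" (420x560 float32, m along the optical axis (not along the pixel's ray), 0 where there is no reading), "mtx" (3x3 intrinsics, pixels), "k1" (the pictures are not rectified: a ray, as slopes to the right and down, at radius r is drawn at 1 + k1 r^2 times it, then the intrinsics apply), "rvec" (rotation vector, rad) and "tvec" (3), from world to camera coordinates, as OpenCV has them. Camera axes: x right, y down, z forward; pixel columns grow to the right and rows downward; lengths in m; the calibration is good to about 2 mm. A picture is of the moment at which its call begins.
- manip.sign_off(): hands the job in, once; it reports no verdict.
Trained networks look in a picture, given as the dict that the camera call returned (one of the last four; its "shot" number tells which), for a name from the list of things; names that differ only in an ending like _2 or _b are one class to them, and where a whole thing is asked for, a point or a joint stands for the part that bears it (a point fixed in the world has none). Each returns a list of dicts, best first, with "score" (0 to 1); they miss things now and then, are a little off and sometimes report something else, mostly with a low value. They report only what shows in the picture. A call takes as long as a camera call.
- models.find_in(name, picture): "box" ([left, top, right, bottom] in pixels, round what is visible of it).
The state is a dict: "clock": time; "qpos": joint angles; "qd": joint speeds; "effort": joint torques, N m; "position": TCP position; "ee_rot": TCP orientation; "contact_force": force on the tool from outside, world axes, zero at the start; "moment": the same for the moment, N m; "width": finger opening in m.
Only numpy, scipy, OpenCV 4.12 (cv2) and the standard library are available. Lean on these libraries where they do the work, as an engineer would, in place of code of your own. Each camera call takes 0.05 s, during which the arm holds its last target.

TASK

Set up the light base for the low-power objective: push the swing-out diffuser in over the lens until it is against its stop, and push the iris lever round until its pointer points at the middle of the large round mark on the scale. Do both with the fingertips or the outside of the fingers, without gripping anything, and do not disturb the things standing around.

Things in the scene. Friction and masses are not known exactly. Their poses are not given: they have to be found in the camera images.
- light_base: Fixed white slab, 300 x 290 mm, top at 30 mm. Origin on the table under the optical axis; x runs to the middle of the scale, z up. On it an aluminium scale disc, 268 mm across, top at 38 mm, ticks on its +x rim; in the middle the lens (top at 58 mm) and round it the iris ring (116 mm across, top at 59 mm). The diffuser pivots on a post 85 mm from the axis on the -x side.
- iris_lever (a joint): Angle of the iris ring and lever about the vertical optical axis (origin of light_base), rad: 0 when the lever points along light_base's +x, positive anticlockwise from above, stops at -1.0 and +1.0. It starts within 0.25 of 0 and stays where it is left; friction takes about 1.6 N at the tab.
- lever_tab (a point): Top centre of the lever's upright black tab, 74 mm from the optical axis, 90 mm above the table. The tab is a plate along the radius: 24 mm long (62 to 86 mm from the axis), 9 mm thick, 50 to 90 mm above the table. Push on one of its flat sides; fingers pressing opposite faces at once count as gripping. x axis: outward along the lever.
- iris_pointer (a point): Tip of the pointer nose at the outer end of the lever, 93 mm from the optical axis, 53 mm above the table. Its x axis points outward along the lever, which is the direction in which it points; z is up.
- large_mark: The large round mark: a plain dark steel disc, 24 mm across, 5 mm tall, fixed on the scale disc 95 to 121 mm from the optical axis and 0.51 to 0.78 rad to one side or the other of light_base's +x. Origin at the centre of its underside (38 mm above the table).
- small_mark: The small round mark, for another objective: a dark steel disc 12 mm across, 5 mm tall, fixed on the other side of the scale. Not the one wanted. Origin at the centre of its underside.
- diffuser (a joint): Swing angle of the diffuser arm about its vertical pivot, rad: 0 when fully in over the lens against its stop (the arm lies along light_base's +x), growing anticlockwise from above as it swings out to light_base's +y side, up to 1.5. It starts 0.75 to 1.3 out and stays where it is left; friction takes about 1.4 N at its tab.
- diffuser_tab (a point): Top centre of the diffuser arm's upright black tab, 43 mm from the pivot, 95 mm above the table. The tab is a plate along the arm: 22 mm long (32 to 54 mm from the pivot), 9 mm thick, 67 to 95 mm above the table. Fingers pressing its opposite faces at once count as gripping. The arm (top at 67 mm) ends in a white disc 52 mm across, centred 85 mm from the pivot. x axis: along the arm.
- diffuser_pivot (a point): Point on the vertical pivot axis of the diffuser arm, 95 mm above the table; the pivot hub is 22 mm across and its top is at 69 mm.
- objective: Bystander, leave alone: steel objective lens, 26 mm wide, 44 mm tall, standing on a corner of the white base. Origin: centre of its underside.
- eyepiece: Bystander, leave alone: eyepiece, black, 34 mm wide, 45 mm tall, standing on another corner of the white base. Origin: centre of its underside.
- oil_bottle: Bystander, leave alone: amber oil bottle, 32 mm wide, 70 mm tall, on the table left of the base. Origin: centre of its underside.
- dish: Bystander, leave alone: glass dish, 90 mm wide, 16 mm tall, on the table right of the base. Origin: centre of its underside.
- filter_cell: Bystander, leave alone: filter ring, empty aluminium ring, 48 mm wide, 10 mm tall, on the table. Origin: centre of its underside.
- screwdriver: Bystander, leave alone: screwdriver, 150 mm long, grey handle, lying on the table. Origin under its middle.
- slide_box: Bystander, leave alone: slide box, closed grey box, 100 x 80 x 35 mm, on the table. Origin: centre of its underside.

How it is judged:
By the outcome, as a careful person would: the job done as asked, in the order asked, and still so for the second after the job is handed in, with the robot touching nothing.
It also fails if it takes over 45 s, if anything falls off the work surface, if the arm or the gripper's body presses on something with over 40 N, if the wrist force passes 120 N, or if a joint passes its speed limit or range.

## Working session

There is one attempt and no reset: what is moved stays moved. The work goes in short steps, Python scripts to look and compute and a tool call to move; the robot and the scene stay as the last step left them, time stands still between calls to the robot, and variables do not carry over. Pictures are saved under pics/ and viewed, and the job is handed in when it is done.

Besides the shell and the picture viewer there is one more tool, called in YAML: its name, and indented under it one key for each argument. send_rows: Moves the arm, as the interface text tells. Its arguments: {"type":"object","properties":{"deltas":{"type":"array","items":{"type":"object","properties":{"dp":{"type":"array","items":{"type":"number"}},"rotation":{"type":"array","items":{"type":"number"}}}}},"fingers":{"type":"number"},"grip_force":{"type":"number"}},"required":["deltas"]}

```bash
ls; mkdir -p pics; cat > h.py <<'E'
import numpy as np, cv2
from rig import monitor, eyes, manip, models
def cam(p):
    R=cv2.Rodrigues(np.array(p["rvec"],float))[0]; return R,np.array(p["tvec"],float).ravel()
def proj(p,X):
    R,t=cam(p); c=np.atleast_2d(X)@R.T+t; s=c[:,:2]/c[:,2:]; r2=(s**2).sum(1,keepdims=True)
    s=s*(1+p["k1"]*r2); K=np.array(p["mtx"]); return s@K[:2,:2].T+K[:2,2]
def ray(p,uv):
    K=np.array(p["mtx"]); uv=np.atleast_2d(uv).astype(float)
    d=(uv-K[:2,2])/np.array([K[0,0],K[1,1]]); s=d.copy()
    for _ in range(30): s=d/(1+p["k1"]*(s**2).sum(1,keepdims=True))
    return np.c_[s,np.ones(len(s))]
def at_z(p,uv,z):
    R,t=cam(p); r=ray(p,uv)@R; o=-R.T@t
    return o+r*((z-o[2])/r[:,2])[:,None]
def cloud(p):
    h,w=p["depth"].shape; v,u=np.mgrid[:h,:w]; r=ray(p,np.c_[u.ravel(),v.ravel()])
    R,t=cam(p); c=r*p["depth"].reshape(-1,1); return ((c-t)@R).reshape(h,w,3)
def save(p,n): cv2.imwrite("pics/"+n,cv2.cvtColor(p["color"],cv2.COLOR_RGB2BGR))
E
python3 - <<'E'
from h import *
import pickle
for n in ["top","side","wrist"]:
    p=eyes.get_image(n); save(p,n+"0.png"); pickle.dump(p,open(n+"0.pkl","wb"))
    R,t=cam(p); print(n,-R.T@t,R[2])
    if n!="wrist":
      for o in ["light_base","lever_tab","large_mark","small_mark","diffuser_tab","diffuser","iris_pointer","objective","eyepiece","oil_bottle"]:
        print(o,[(round(d["score"],2),np.round(d["box"])) for d in models.find_in(o,p)[:2]])
print(monitor.get_state())
E
```

```text
pics
top [0.37723022 0.00678027 1.23930932] [ 0.1003191  -0.00266283 -0.99495175]
light_base [(0.64, array([200., 140., 312., 251.])), (0.31, array([187., 168., 202., 177.]))]
lever_tab [(0.56, array([240., 165., 279., 214.]))]
large_mark [(0.45, array([282., 168., 288., 176.]))]
small_mark []
diffuser_tab [(0.71, array([227., 192., 252., 226.])), (0.3, array([239., 165., 276., 215.]))]
diffuser [(0.73, array([225., 190., 251., 224.]))]
iris_pointer [(0.81, array([240., 164., 278., 215.]))]
objective [(0.6, array([282., 235., 292., 246.]))]
eyepiece [(0.66, array([223., 137., 232., 149.]))]
oil_bottle []
side [-0.04084665  0.86011212  0.92236867] [ 0.40626543 -0.65943925 -0.63252532]
light_base [(0.81, array([183., 191., 328., 294.]))]
lever_tab []
large_mark [(0.7, array([228., 204., 275., 238.]))]
small_mark [(0.26, array([235., 228., 282., 246.]))]
diffuser_tab [(0.91, array([237., 228., 283., 245.]))]
diffuser [(0.57, array([237., 230., 281., 246.]))]
iris_pointer [(0.59, array([228., 207., 276., 234.]))]
objective [(0.69, array([308., 219., 320., 236.]))]
eyepiece [(0.69, array([191., 219., 200., 234.]))]
oil_bottle [(0.78, array([183., 250., 199., 279.]))]
wrist [ 0.29631332 -0.49867065  0.37340489] [-0.2904767  -0.12155458 -0.94913001]
{'clock': 1.15, 'qpos': array([-1.29701342e+00,  2.75903664e-01,  1.50491587e+00,  7.13172427e-06,
        1.36066633e+00, -1.20990435e-01]), 'qd': array([-0.00047783,  0.00186974, -0.00137565,  0.0012208 ,  0.00204239,
       -0.00077179]), 'effort': array([ 2.76416547e-03, -4.16663682e+01, -2.46103960e+01, -2.39931023e-04,
        9.34136983e-05, -1.76969074e-06]), 'position': array([ 0.22115644, -0.53080667,  0.25031958]), 'ee_rot': array([5.29726451e-05, 9.80582563e-01, 1.96106691e-01, 7.55247066e-06]), 'contact_force': array([ 0.41807596, -0.45087312, -0.50890672]), 'moment': array([-0.04517201,  0.03213083,  0.00212749]), 'width': 0.08567583192974709}
```

```bash
python3 - <<'E'
from h import *
a=cv2.imread("pics/top0.png")[125:265,180:330]; cv2.imwrite("pics/top0c.png",cv2.resize(a,None,fx=4,fy=4,interpolation=cv2.INTER_CUBIC))
a=cv2.imread("pics/side0.png")[180:300,170:340]; cv2.imwrite("pics/side0c.png",cv2.resize(a,None,fx=4,fy=4,interpolation=cv2.INTER_CUBIC))
E
```

```text
(no output)
```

View pics/top0.png

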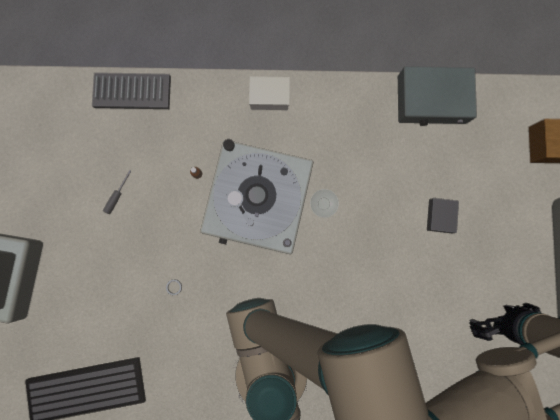

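```bash
sleep 1
```

```text
(no output)
```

View pics/top0c.png

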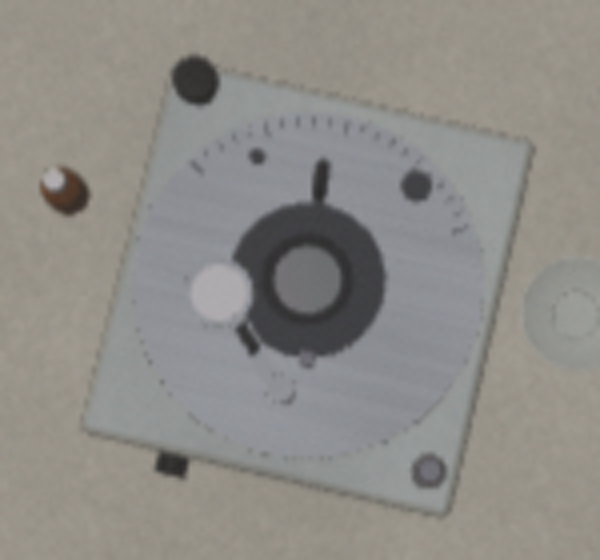

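View pics/side0c.png

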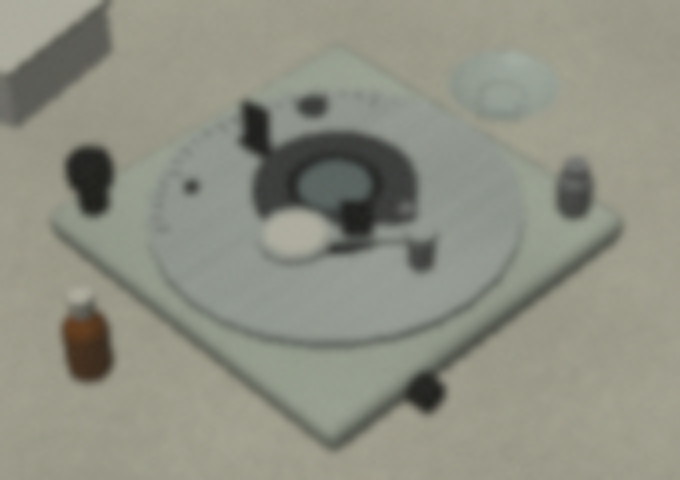

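View pics/wrist0.png

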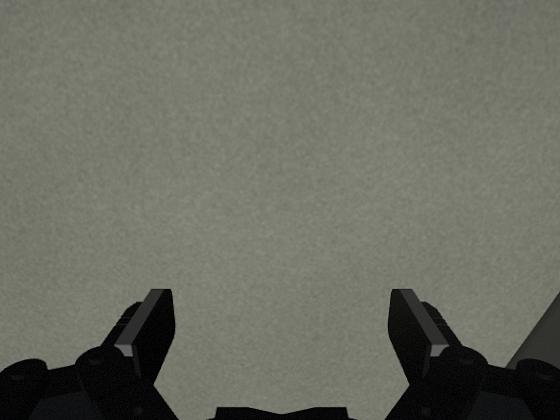

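```bash
python3 - <<'E'
from h import *
import pickle
p=pickle.load(open("top0.pkl","rb"))
f=lambda u,v,z: at_z(p,[180+u/4-.375,125+v/4-.375],z)[0]
c=f(307,280,.058); print("c",c)
cor=np.array([f(534,145,.03),f(447,515,.03),f(83,428,.03)]); print(cor, (cor[0]+cor[2])/2)
for i in range(2): print(np.linalg.norm(cor[i]-cor[i+1]))
x=cor[0]-cor[1]; yaw=np.arctan2(x[1],x[0]);print("yaw",yaw)
def ang(q,o): d=q-o; return np.hypot(*d[:2]), (np.arctan2(d[1],d[0])-yaw)
L=f(416,185,.043); S=f(257,156,.043); print("L",L,ang(L,c),"S",S,ang(S,c))
T=f(322,167,.09); print("tab",T,ang(T,c))
pv=c+.085*np.array([-np.cos(yaw),-np.sin(yaw),0]);print("pivot",pv, proj(p,[*pv[:2],.069])*4-[720,500])
D=f(221,293,.067);print("disc",D,ang(D,pv)); D=f(249,342,.095);print("dtab",D,ang(D,pv))
d=p["depth"]; print(d.shape,(d>0).mean())
C=cloud(p); print(C[195,257],C[172,284], C[200,235])
E
```

```text
c [0.53488611 0.05258196 0.058     ]
[[ 0.64666823 -0.11955488  0.03      ]
 [ 0.3615992  -0.05549625  0.03      ]
 [ 0.42273625  0.22114736  0.03      ]] [0.53470224 0.05079624 0.03      ]
0.29217779076501393
0.28331858523676956
yaw -0.22104098122580057
L [ 0.61124421 -0.02841618  0.043     ] (np.float64(0.11131603070494964), np.float64(-0.5938360988443458)) S [0.63166978 0.09321646 0.043     ] (np.float64(0.10496781073968116), np.float64(0.6185403276505745))
tab [0.61427991 0.04202083 0.09      ] (np.float64(0.08009315228801393), np.float64(0.08879530653987014))
pivot [0.45195418 0.07121782 0.058     ] [[277.37672737 387.88584175]]
disc [0.52292166 0.11576861 0.067     ] (np.float64(0.08379233594386948), np.float64(0.7816250196769974))
dtab [0.4841694 0.0920737 0.095    ] (np.float64(0.03837692023632828), np.float64(0.795580917911332))
(420, 560) 0.9961947278911565
[0.53373417 0.05067623 0.05839233] [ 0.60807805 -0.02965057  0.04148145] [0.51631727 0.11502928 0.06924875]
```

send_rows:
  deltas:
    - {"dp": [0.12, 0.3, 0], "rotation": [0, 0, 0.19]}
    - {"dp": [0.23, 0.6, 0], "rotation": [0, 0, 0.38]}
    - {"dp": [0.35, 0.92, 0], "rotation": [0, 0, 0.58]}
    - {"dp": [0.35, 0.92, 0], "rotation": [0, 0, 0.58]}
  fingers: 1
  grip_force: 20

```text
clock: 1.48
position: [0.2644, -0.4131, 0.2502]
ee_rot: [-0.003, 0.941, 0.339, 0.002]
contact_force: [-0.5, 0.3, -0.3]
width: 0.0387
```

send_rows:
  deltas:
    - {"dp": [0.12, 0.3, 0], "rotation": [0, 0, 0.19]}
    - {"dp": [0.23, 0.6, 0], "rotation": [0, 0, 0.38]}
    - {"dp": [0.35, 0.92, 0], "rotation": [0, 0, 0.58]}
    - {"dp": [0.35, 0.92, 0], "rotation": [0, 0, 0.58]}

```text
clock: 1.82
position: [0.3061, -0.3033, 0.2504]
ee_rot: [-0.002, 0.882, 0.471, 0.002]
contact_force: [-0.5, 0.7, -0.7]
width: -0.0001
```

send_rows:
  deltas:
    - {"dp": [0.12, 0.3, 0], "rotation": [0, 0, 0.19]}
    - {"dp": [0.23, 0.6, 0], "rotation": [0, 0, 0.38]}
    - {"dp": [0.35, 0.92, 0], "rotation": [0, 0, 0.58]}
    - {"dp": [0.35, 0.92, 0], "rotation": [0, 0, 0.58]}

```text
clock: 2.15
position: [0.3483, -0.1933, 0.2505]
ee_rot: [-0.002, 0.804, 0.595, 0.002]
contact_force: [-0.1, 0.3, -0.4]
width: 0.0
```

send_rows:
  deltas:
    - {"dp": [0.12, 0.3, 0], "rotation": [0, 0, 0.19]}
    - {"dp": [0.23, 0.6, 0], "rotation": [0, 0, 0.38]}
    - {"dp": [0.35, 0.92, 0], "rotation": [0, 0, 0.58]}
    - {"dp": [0.35, 0.92, 0], "rotation": [0, 0, 0.58]}

```text
clock: 2.48
position: [0.3908, -0.0833, 0.2506]
ee_rot: [-0.001, 0.709, 0.705, 0.002]
contact_force: [0.2, -0.6, 0.0]
width: -0.0002
```

send_rows:
  deltas:
    - {"dp": [0.12, 0.3, 0], "rotation": [0, 0, 0.19]}
    - {"dp": [0.23, 0.6, 0], "rotation": [0, 0, 0.38]}
    - {"dp": [0.35, 0.92, 0], "rotation": [0, 0, 0.58]}
    - {"dp": [0.35, 0.92, 0], "rotation": [0, 0, 0.58]}

```text
clock: 2.82
position: [0.4334, 0.0264, 0.2506]
ee_rot: [-0.0, 0.601, 0.799, 0.003]
contact_force: [0.1, -0.4, 0.7]
width: -0.0
```

send_rows:
  deltas:
    - {"dp": [0.12, 0.3, 0], "rotation": [0, 0, 0.19]}
    - {"dp": [0.23, 0.6, 0], "rotation": [0, 0, 0.38]}
    - {"dp": [0.35, 0.92, 0], "rotation": [0, 0, 0.58]}
    - {"dp": [0.35, 0.92, 0], "rotation": [0, 0, 0.58]}

```text
clock: 3.15
position: [0.4761, 0.1363, 0.2504]
ee_rot: [0.0, 0.48, 0.877, 0.003]
contact_force: [-0.2, -0.2, 0.7]
width: -0.0002
```

```bash
python3 - <<'E'
from h import *
import pickle
for n in ["wrist","side"]:
    p=eyes.get_image(n); save(p,n+"1.png"); pickle.dump(p,open(n+"1.pkl","wb"))
a=cv2.imread("pics/side1.png")[120:300,140:380]; cv2.imwrite("pics/side1c.png",cv2.resize(a,None,fx=3,fy=3,interpolation=cv2.INTER_CUBIC))
s=monitor.get_state(); print(s)
E
```

```text
{'clock': 3.25, 'qpos': array([ 1.29910504e-01,  1.50470206e-01,  1.67343318e+00, -1.00107572e-03,
        1.31854731e+00, -4.34171054e-01]), 'qd': array([-0.03834783, -0.02117368,  0.02710374, -0.0117969 ,  0.00943009,
       -0.00072276]), 'effort': array([ 1.21927053e+00, -3.30914176e+01, -2.47950304e+01,  2.09451159e-01,
       -1.44475582e-01, -9.33486794e-03]), 'position': array([0.47360806, 0.13152713, 0.24996051]), 'ee_rot': array([-5.90274712e-05,  4.82259495e-01,  8.76028173e-01, -6.44556121e-04]), 'contact_force': array([-0.07427178, -0.59353679, -1.04693937]), 'moment': array([-0.0255621 , -0.00865123, -0.07369894]), 'width': 0.0003642580812596061}
```

View pics/wrist1.png

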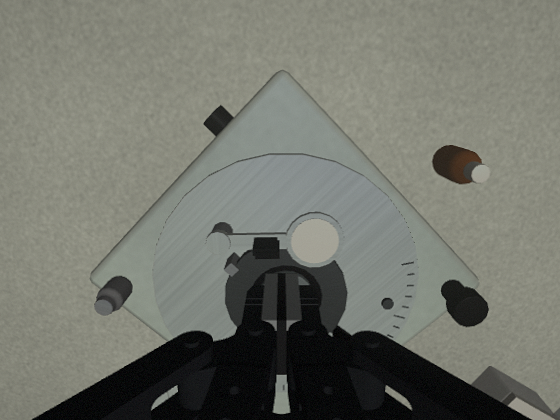

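View pics/side1c.png

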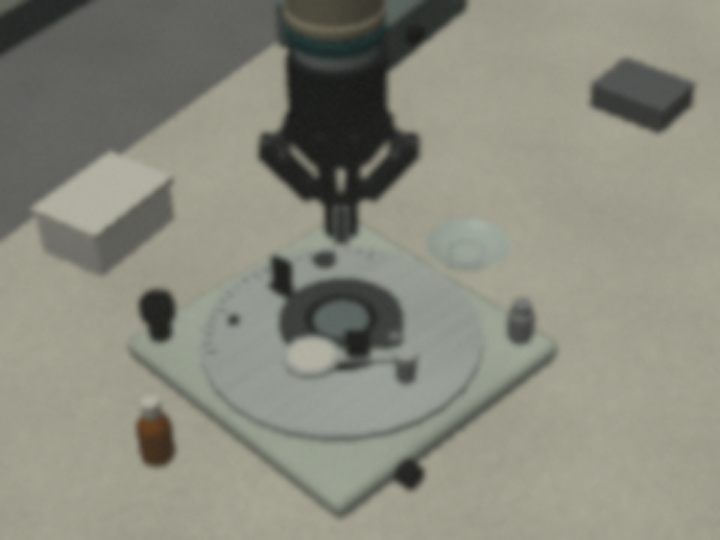

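```bash
python3 - <<'E'
from h import *
import pickle
p=pickle.load(open("wrist1.pkl","rb"))
a=cv2.imread("pics/wrist1.png")
c=np.array([.5347,.0517]); yaw=-.221
def B(x,y,z): return [c[0]+x*np.cos(yaw)-y*np.sin(yaw),c[1]+x*np.sin(yaw)+y*np.cos(yaw),z]
def D(r,n,z,ph=.79): return B(-.085+r*np.cos(ph)-n*np.sin(ph), r*np.sin(ph)+n*np.cos(ph), z)
def poly(P,col):
    q=((proj(p,np.array(P))-[150,130]+.5)*4).astype(int); cv2.polylines(b,[q],True,col,1)
b=cv2.resize(a[130:280,150:350],None,fx=4,fy=4,interpolation=cv2.INTER_CUBIC)
poly([D(.032,-.0045,.095),D(.054,-.0045,.095),D(.054,.0045,.095),D(.032,.0045,.095)],(0,0,255))
t=np.linspace(0,6.28,60)
poly([D(.085+.026*np.cos(k),.026*np.sin(k),.067) for k in t],(0,255,0))
poly([B(.134*np.cos(k),.134*np.sin(k),.038) for k in t],(255,0,0))
poly([B(-.085+.011*np.cos(k),.011*np.sin(k),.069) for k in t],(255,0,255))
poly([B(.058*np.cos(k),.058*np.sin(k),.059) for k in t],(0,255,255))
cv2.imwrite("pics/w1c.png",b)
# finger tips
s=monitor.get_state()
from scipy.spatial.transform import Rotation as Ro
w=s["ee_rot"]; R=Ro.from_quat([w[1],w[2],w[3],w[0]]).as_matrix(); T=s["position"]
print(R.round(2)); 
for z in (.019,.025,.032): print(z,proj(p,[T+R@np.array([sx*.011,sy*.007,z]) for sx in(-1,1) for sy in (-1,1)]).round())
C=cloud(p)
for px in [(275,280),(280,275),(285,290),(270,300)]: print(px, (R.T@(C[px[1],px[0]]-T)).round(4))
E
```

```text
[[-0.53  0.84 -0.  ]
 [ 0.84  0.53 -0.  ]
 [-0.   -0.   -1.  ]]
0.019 [[252. 321.]
 [284. 321.]
 [251. 276.]
 [284. 276.]]
0.025 [[253. 313.]
 [283. 313.]
 [252. 269.]
 [284. 270.]]
0.032 [[254. 305.]
 [283. 305.]
 [253. 263.]
 [284. 263.]]
(275, 280) [0.0143 0.0033 0.0088]
(280, 275) [0.0138 0.0053 0.0141]
(285, 290) [0.0145 0.0071 0.0006]
(270, 300) [ 0.0141  0.0017 -0.006 ]
```

View pics/w1c.png

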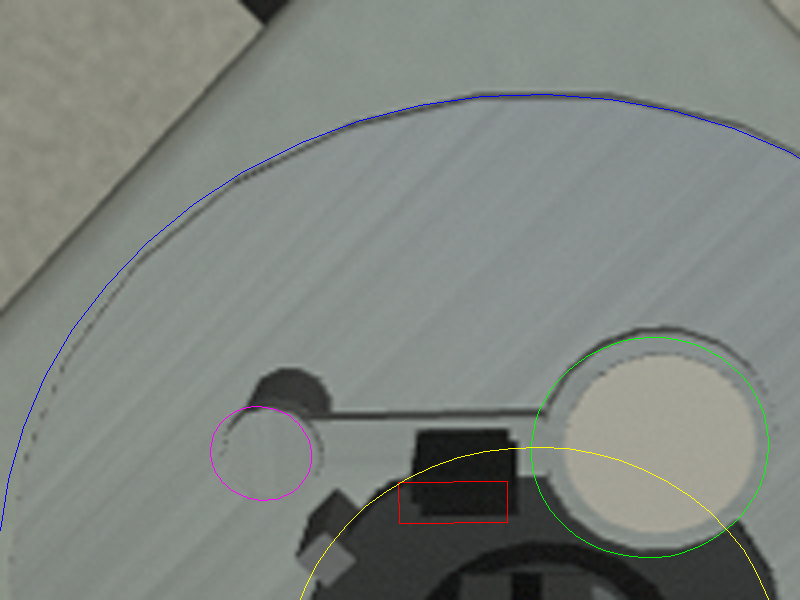

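```bash
cat >> h.py <<'E'
c=np.array([.5355,.0525]); yaw=-.221
from scipy.spatial.transform import Rotation as Ro
def dtcp(ph,n,r=.043):
    a=yaw+ph; pv=c-.085*np.array([np.cos(yaw),np.sin(yaw)])
    return pv+r*np.array([np.cos(a),np.sin(a)])+n*np.array([-np.sin(a),np.cos(a)]), a+np.pi/2
def ltcp(q,n,r=.074):
    a=yaw+q; return c+r*np.array([np.cos(a),np.sin(a)])+n*np.array([-np.sin(a),np.cos(a)]), a+np.pi/2
def rows(start, pts):  # start (x,y,z,th)
    for P in pts:
        d=np.array(P)-start; print('{"dp": [%.3f, %.3f, %.3f], "rotation": [0, 0, %.3f]},'%(*(d[:3]/.12),d[3]/.5),end=" ")
    print()
def toolang(s): w=s["ee_rot"]; x=Ro.from_quat([w[1],w[2],w[3],w[0]]).as_matrix()[:,0]; return np.arctan2(x[1],x[0])
E
python3 - <<'E'
from h import *
s=monitor.get_state(); p=s["position"]; th=toolang(s); print(p,th,s["clock"])
S=np.array([.4738,.1310,.25,2.1351]) 
S=np.array([*p,th])
xy,a=dtcp(.786,.0265); print(xy,a)
rows(S,[[*xy,.15,a],[*xy,.13,a]])
S2=np.array([*xy,.13,a]); rows(S2,[[*xy,.092,a]])
S3=np.array([*xy,.092,a])
f=lambda ph,n:[*dtcp(ph,n)[0],.092,dtcp(ph,n)[1]]
rows(S3,[f(.786,.0205),f(.786,.0165)]+[f(k,.0155) for k in np.arange(.74,.345,-.05)])
S4=np.array(f(.39,.0155)); print(S4)
E
```

```text
[0.47360806 0.13152713 0.24996051] 2.1351284591623543 3.25
[0.4746961  0.11653694] 2.1357963267948965
{"dp": [0.009, -0.125, -0.833], "rotation": [0, 0, 0.001]}, {"dp": [0.009, -0.125, -1.000], "rotation": [0, 0, 0.001]}, 
{"dp": [0.000, 0.000, -0.317], "rotation": [0, 0, 0.000]}, 
{"dp": [0.027, -0.042, 0.000], "rotation": [0, 0, 0.000]}, {"dp": [0.045, -0.070, 0.000], "rotation": [0, 0, 0.000]}, {"dp": [0.063, -0.088, 0.000], "rotation": [0, 0, -0.092]}, {"dp": [0.077, -0.101, 0.000], "rotation": [0, 0, -0.192]}, {"dp": [0.090, -0.115, 0.000], "rotation": [0, 0, -0.292]}, {"dp": [0.103, -0.129, 0.000], "rotation": [0, 0, -0.392]}, {"dp": [0.115, -0.143, 0.000], "rotation": [0, 0, -0.492]}, {"dp": [0.127, -0.159, 0.000], "rotation": [0, 0, -0.592]}, {"dp": [0.137, -0.174, 0.000], "rotation": [0, 0, -0.692]}, {"dp": [0.147, -0.191, 0.000], "rotation": [0, 0, -0.792]}, 
[0.49234766 0.0936441  0.092      1.73979633]
```

send_rows:
  deltas:
    - {"dp": [0.005, -0.06, -0.3], "rotation": [0, 0, 0]}
    - {"dp": [0.01, -0.125, -0.6], "rotation": [0, 0, 0]}
    - {"dp": [0.01, -0.125, -0.85], "rotation": [0, 0, 0]}
    - {"dp": [0.01, -0.125, -1.0], "rotation": [0, 0, 0]}
    - {"dp": [0.01, -0.125, -1.0], "rotation": [0, 0, 0]}
    - {"dp": [0.01, -0.125, -1.0], "rotation": [0, 0, 0]}

```text
clock: 3.75
position: [0.4737, 0.1147, 0.13]
ee_rot: [-0.001, 0.484, 0.875, -0.001]
contact_force: [-0.3, 0.7, -0.1]
width: -0.0
```

send_rows:
  deltas:
    - {"dp": [0, 0, -0.1], "rotation": [0, 0, 0]}
    - {"dp": [0, 0, -0.2], "rotation": [0, 0, 0]}
    - {"dp": [0, 0, -0.27], "rotation": [0, 0, 0]}
    - {"dp": [0, 0, -0.31], "rotation": [0, 0, 0]}
    - {"dp": [0, 0, -0.31], "rotation": [0, 0, 0]}

```text
clock: 4.17
position: [0.4744, 0.1162, 0.0933]
ee_rot: [0.0, 0.483, 0.876, -0.0]
contact_force: [0.8, 0.4, -1.0]
width: -0.0001
```

```bash
python3 - <<'E'
from h import *
p=eyes.get_image("wrist"); save(p,"wrist2.png")
p=eyes.get_image("side"); save(p,"side2.png")
a=cv2.imread("pics/side2.png")[140:290,160:340]; cv2.imwrite("pics/side2c.png",cv2.resize(a,None,fx=4,fy=4,interpolation=cv2.INTER_CUBIC))
s=monitor.get_state();print(s["position"],toolang(s),s["contact_force"],dtcp(.786,.0265))
E
```

```text
[0.47490443 0.1164494  0.09385047] 2.1345053094116975 [-0.3085927  -0.22005436 -0.27772746] (array([0.4746961 , 0.11653694]), 2.1357963267948965)
```

View pics/wrist2.png

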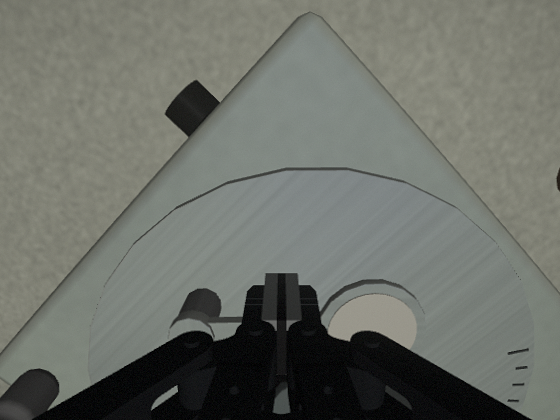

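View pics/side2c.png

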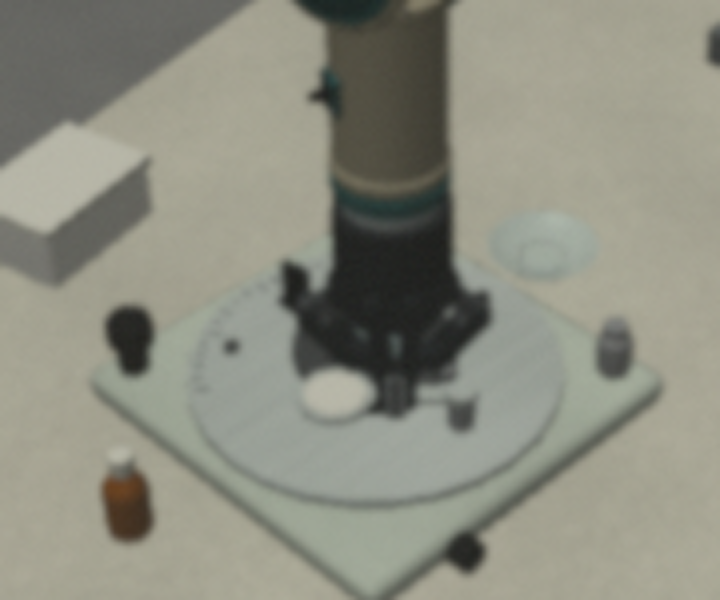

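send_rows:
  deltas:
    - {"dp": [0.027, -0.042, 0], "rotation": [0, 0, 0]}
    - {"dp": [0.045, -0.07, 0], "rotation": [0, 0, 0]}
    - {"dp": [0.063, -0.088, 0], "rotation": [0, 0, -0.092]}
    - {"dp": [0.077, -0.101, 0], "rotation": [0, 0, -0.192]}
    - {"dp": [0.09, -0.115, 0], "rotation": [0, 0, -0.292]}
    - {"dp": [0.103, -0.129, 0], "rotation": [0, 0, -0.392]}
    - {"dp": [0.115, -0.143, 0], "rotation": [0, 0, -0.492]}
    - {"dp": [0.127, -0.159, 0], "rotation": [0, 0, -0.592]}
    - {"dp": [0.137, -0.174, 0], "rotation": [0, 0, -0.692]}
    - {"dp": [0.147, -0.191, 0], "rotation": [0, 0, -0.792]}
    - {"dp": [0.147, -0.191, 0], "rotation": [0, 0, -0.792]}

```text
clock: 5.18
position: [0.4931, 0.0934, 0.0937]
ee_rot: [0.001, 0.646, 0.764, 0.001]
contact_force: [-0.8, 0.5, 0.4]
width: 0.0003
```

```bash
python3 - <<'E'
from h import *
p=eyes.get_image("side"); save(p,"side3.png")
p=eyes.get_image("wrist"); save(p,"wrist3.png")
a=cv2.imread("pics/side3.png")[140:290,160:340]; cv2.imwrite("pics/side3c.png",cv2.resize(a,None,fx=4,fy=4,interpolation=cv2.INTER_CUBIC))
s=monitor.get_state();print(s["position"],toolang(s),s["contact_force"],dtcp(.39,.0155))
S4=np.array([*dtcp(.39,.0155)[0],.0928,dtcp(.39,.0155)[1]])
f=lambda ph,n:[*dtcp(ph,n)[0],.0928,dtcp(ph,n)[1]]
rows(S4,[f(k,.0155) for k in (.34,.29,.24,.19,.14,.1,.07,.04,.02,.0)])
E
```

```text
[0.49235525 0.0933492  0.0934115 ] 1.739868673043187 [ 0.08264647 -0.51333768 -0.37331376] (array([0.49234766, 0.0936441 ]), 1.7397963267948966)
{"dp": [0.009, -0.017, 0.000], "rotation": [0, 0, -0.100]}, {"dp": [0.017, -0.034, 0.000], "rotation": [0, 0, -0.200]}, {"dp": [0.024, -0.052, 0.000], "rotation": [0, 0, -0.300]}, {"dp": [0.031, -0.070, 0.000], "rotation": [0, 0, -0.400]}, {"dp": [0.036, -0.088, 0.000], "rotation": [0, 0, -0.500]}, {"dp": [0.040, -0.103, 0.000], "rotation": [0, 0, -0.580]}, {"dp": [0.042, -0.114, 0.000], "rotation": [0, 0, -0.640]}, {"dp": [0.044, -0.125, 0.000], "rotation": [0, 0, -0.700]}, {"dp": [0.045, -0.133, 0.000], "rotation": [0, 0, -0.740]}, {"dp": [0.046, -0.140, 0.000], "rotation": [0, 0, -0.780]},
```

View pics/side3c.png

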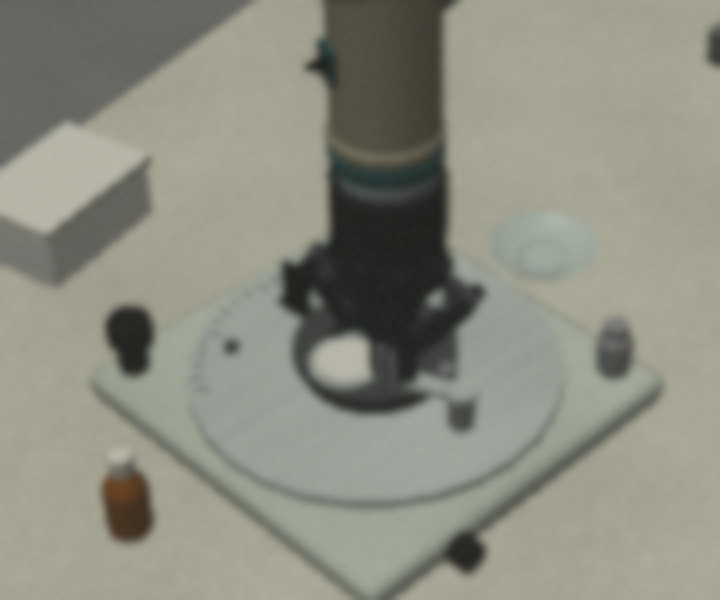

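View pics/wrist3.png

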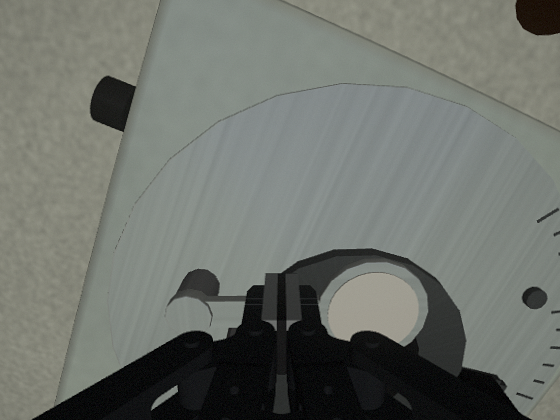

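send_rows:
  deltas:
    - {"dp": [0.009, -0.017, 0], "rotation": [0, 0, -0.1]}
    - {"dp": [0.017, -0.034, 0], "rotation": [0, 0, -0.2]}
    - {"dp": [0.024, -0.052, 0], "rotation": [0, 0, -0.3]}
    - {"dp": [0.031, -0.07, 0], "rotation": [0, 0, -0.4]}
    - {"dp": [0.036, -0.088, 0], "rotation": [0, 0, -0.5]}
    - {"dp": [0.04, -0.103, 0], "rotation": [0, 0, -0.58]}
    - {"dp": [0.042, -0.114, 0], "rotation": [0, 0, -0.64]}
    - {"dp": [0.044, -0.125, 0], "rotation": [0, 0, -0.7]}
    - {"dp": [0.044, -0.125, 0], "rotation": [0, 0, -0.7]}

```text
clock: 6.03
position: [0.4977, 0.0787, 0.0933]
ee_rot: [0.0, 0.768, 0.64, 0.0]
contact_force: [1.0, 0.2, -0.1]
width: 0.0002
```

```bash
python3 - <<'E'
from h import *
p=eyes.get_image("wrist"); save(p,"wrist4.png")
s=monitor.get_state();print(s["position"],toolang(s),s["contact_force"],dtcp(.04,.0155))
S4=np.array([*dtcp(.04,.0155)[0],.0928,dtcp(.04,.0155)[1]])
f=lambda ph,n:[*dtcp(ph,n)[0],.0928,dtcp(ph,n)[1]]
rows(S4,[f(k,n) for k,n in((.02,.0155),(0,.0155),(0,.0145),(0,.0135),(0,.0125),(0,.0115))])
E
```

```text
[0.49764377 0.0786514  0.09330333] 1.3900952782919587 [0.20645289 0.35913699 0.71465372] (array([0.49765507, 0.07863868]), 1.3897963267948965)
{"dp": [0.001, -0.008, 0.000], "rotation": [0, 0, -0.040]}, {"dp": [0.002, -0.015, 0.000], "rotation": [0, 0, -0.080]}, {"dp": [0.000, -0.023, 0.000], "rotation": [0, 0, -0.080]}, {"dp": [-0.001, -0.031, 0.000], "rotation": [0, 0, -0.080]}, {"dp": [-0.003, -0.039, 0.000], "rotation": [0, 0, -0.080]}, {"dp": [-0.005, -0.048, 0.000], "rotation": [0, 0, -0.080]},
```

View pics/wrist4.png

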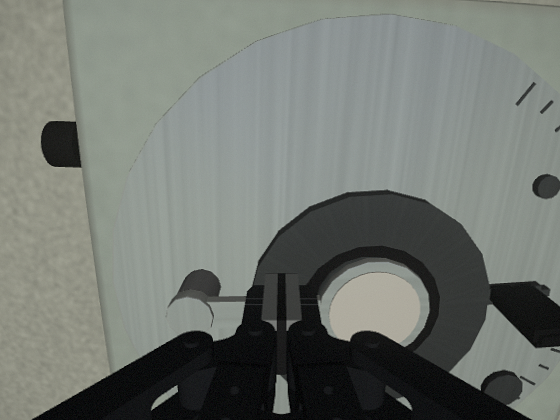

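send_rows:
  deltas:
    - {"dp": [0.001, -0.008, 0], "rotation": [0, 0, -0.04]}
    - {"dp": [0.002, -0.015, 0], "rotation": [0, 0, -0.08]}
    - {"dp": [0.002, -0.015, 0], "rotation": [0, 0, -0.08]}

```text
clock: 6.33
position: [0.4979, 0.0768, 0.0933]
ee_rot: [0.0, 0.781, 0.624, 0.0]
contact_force: [0.5, 1.2, 0.1]
width: 0.0002
```

send_rows:
  deltas:
    - {"dp": [-0.001, -0.008, 0], "rotation": [0, 0, 0]}
    - {"dp": [-0.001, -0.008, 0], "rotation": [0, 0, 0]}

```text
clock: 6.5
position: [0.4978, 0.0762, 0.0933]
ee_rot: [0.0, 0.781, 0.624, 0.001]
contact_force: [1.7, 3.0, 0.7]
width: 0.0001
```

send_rows:
  deltas:
    - {"dp": [-0.001, -0.008, 0], "rotation": [0, 0, 0]}
    - {"dp": [-0.001, -0.008, 0], "rotation": [0, 0, 0]}

```text
clock: 6.67
position: [0.4978, 0.0762, 0.0933]
ee_rot: [-0.001, 0.781, 0.624, 0.001]
contact_force: [1.5, 6.5, 1.5]
width: -0.0002
```

send_rows:
  deltas:
    - {"dp": [-0.001, -0.008, 0], "rotation": [0, 0, 0]}
    - {"dp": [-0.001, -0.008, 0], "rotation": [0, 0, 0]}
    - {"dp": [-0.001, -0.008, 0], "rotation": [0, 0, 0]}

```text
clock: 6.92
position: [0.4978, 0.0761, 0.0933]
ee_rot: [-0.001, 0.782, 0.624, 0.002]
contact_force: [1.4, 8.5, 0.8]
width: 0.0
```

send_rows:
  deltas:
    - {"dp": [0.01, 0.04, 0], "rotation": [0, 0, 0]}
    - {"dp": [0.025, 0.12, 0], "rotation": [0, 0, 0]}
    - {"dp": [0.03, 0.16, 0.15], "rotation": [0, 0, 0]}
    - {"dp": [0.03, 0.16, 0.4], "rotation": [0, 0, 0]}
    - {"dp": [0.03, 0.16, 0.7], "rotation": [0, 0, 0]}
    - {"dp": [0.03, 0.16, 1], "rotation": [0, 0, 0]}
    - {"dp": [0.03, 0.16, 1], "rotation": [0, 0, 0]}
    - {"dp": [0.03, 0.16, 1], "rotation": [0, 0, 0]}
    - {"dp": [0.03, 0.16, 1], "rotation": [0, 0, 0]}

```text
clock: 7.67
position: [0.4999, 0.0932, 0.2126]
ee_rot: [-0.0, 0.781, 0.625, -0.001]
contact_force: [0.6, -0.7, 0.3]
width: 0.0001
```

```bash
python3 - <<'E'
from h import *
import pickle
p=eyes.get_image("wrist"); save(p,"wrist5.png"); pickle.dump(p,open("wrist5.pkl","wb"))
s=monitor.get_state();print(s["position"],toolang(s),s["contact_force"])
for o in ["large_mark","iris_pointer","lever_tab","diffuser_tab"]:print(o,[(round(d["score"],2),np.round(d["box"])) for d in models.find_in(o,p)[:2]])
E
```

```text
[0.4995242  0.09316165 0.21183849] 1.3490513510180766 [ 0.54613148 -0.63582086 -1.11504828]
large_mark [(0.83, array([420., 288., 448., 315.]))]
iris_pointer [(0.55, array([265., 168., 462., 305.]))]
lever_tab [(0.93, array([264., 169., 462., 308.]))]
diffuser_tab [(0.95, array([218., 211., 371., 275.])), (0.54, array([266., 167., 465., 308.]))]
```

View pics/wrist5.png

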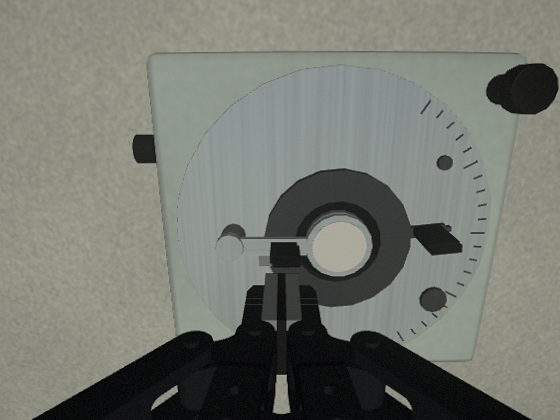

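```bash
cat > fit.py <<'E'
from h import *
import pickle
from scipy.optimize import minimize
from scipy.ndimage import map_coordinates
def B(c,yaw,x,y,z):
    x=np.asarray(x);y=np.asarray(y); return np.stack([c[0]+x*np.cos(yaw)-y*np.sin(yaw),c[1]+x*np.sin(yaw)+y*np.cos(yaw),np.full(x.shape,z)],-1)
t=np.linspace(0,2*np.pi,300)
def curves(c,yaw):
    L=np.linspace(-1,1,150)
    out=[B(c,yaw,.134*np.cos(t),.134*np.sin(t),.038),B(c,yaw,.058*np.cos(t),.058*np.sin(t),.059)]
    for s in(-1,1): out+= [B(c,yaw,L*.135,s*.145+0*L,.03),B(c,yaw,s*.15+0*L,L*.13,.03)]
    return out
def fitbase(p,mask=None,x0=None):
    g=cv2.GaussianBlur(cv2.cvtColor(p["color"],cv2.COLOR_RGB2GRAY).astype(np.float32),(0,0),1.2)
    m=np.hypot(cv2.Sobel(g,5,1,0),cv2.Sobel(g,5,0,1)); m=np.minimum(m,60)
    if mask is not None: m=m*mask
    def cost(v,m):
        q=proj(p,np.concatenate(curves(v[:2],v[2]))); return -map_coordinates(m,[q[:,1],q[:,0]],order=1,mode="constant").mean()
    v=np.array([*c,yaw]) if x0 is None else x0
    for sg in (3,1.5,.8):
        mm=cv2.GaussianBlur(m,(0,0),sg)
        v=minimize(cost,v,args=(mm,),method="Nelder-Mead",options=dict(initial_simplex=v+np.array([[0,0,0],[.004,0,0],[0,.004,0],[0,0,.02]]),xatol=1e-5,fatol=1e-4)).x
    return v,cost(v,mm)
E
python3 - <<'E'
from fit import *
p=pickle.load(open("wrist5.pkl","rb"))
mask=np.ones((420,560),np.float32); mask[255:,180:385]=0; mask[330:]=0
v,k=fitbase(p,mask); print("wrist",v,k)
a=cv2.imread("pics/wrist5.png"); 
b=cv2.resize(a[40:370,130:560],None,fx=1.85,fy=1.8)
def P(X): return ((proj(p,X)-[130,40]+.5)*[1.85,1.8]).astype(int)
for C in curves(v[:2],v[2]): cv2.polylines(b,[P(C)],False,(0,0,255),1)
cv2.imwrite("pics/w5f.png",b)
b=cv2.resize(a[140:330,380:500],None,fx=5,fy=3.1); b=cv2.resize(a[200:330,390:490],None,fx=4.6,fy=4.6,interpolation=cv2.INTER_CUBIC); cv2.imwrite("pics/w5l.png",b)
pt=pickle.load(open("top0.pkl","rb")); print("top",fitbase(pt))
E
```

```text
wrist [ 0.53845054  0.05228277 -0.21648806] -19.596754
top (array([ 0.53163456,  0.05075924, -0.22180264]), np.float32(-32.57001))
```

View pics/w5f.png

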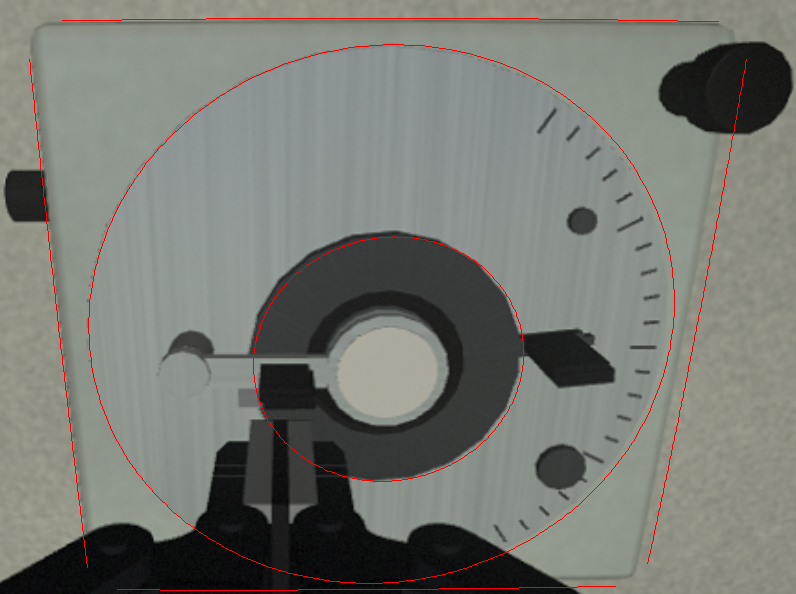

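View pics/w5l.png

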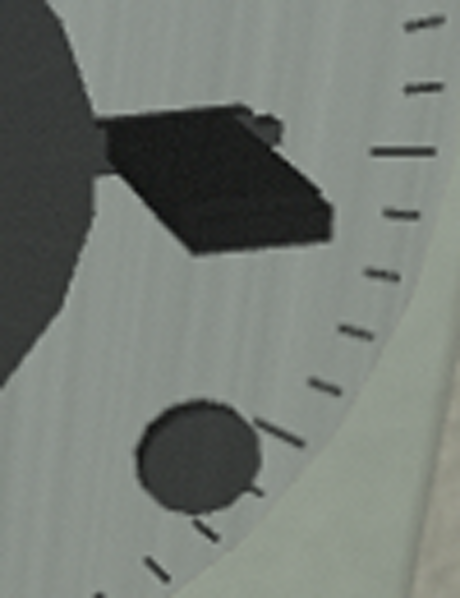

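```bash
cat >> fit.py <<'E'
def circ(p,r,z,x0,mask=None,arc=(0,2*np.pi),dark_in=True,sgs=(2,1,.6)):
    g=cv2.cvtColor(p["color"],cv2.COLOR_RGB2GRAY).astype(np.float32)
    k=np.linspace(*arc,240); u=np.c_[np.cos(k),np.sin(k),0*k]
    if mask is None: mask=np.ones(g.shape,np.float32)
    def cost(v,gb):
        ci=np.array([v[0],v[1],z]); q1=proj(p,ci+u*(r+.0015)); q2=proj(p,ci+u*(r-.0015)); q=proj(p,ci+u*r)
        s=lambda q,im:map_coordinates(im,[q[:,1],q[:,0]],order=1,mode="nearest")
        w=s(q,mask); d=s(q1,gb)-s(q2,gb); d=np.clip(d if dark_in else -d,-10,40)
        return -(d*w).sum()/w.sum()
    v=np.array(x0,float)
    for sg in sgs:
        gb=cv2.GaussianBlur(g,(0,0),sg); best=min(((cost(v+[a,b],gb),a,b) for a in np.arange(-4,4.1,1)*sg*.001 for b in np.arange(-4,4.1,1)*sg*.001))
        v=v+np.array(best[1:])
        v=minimize(cost,v,args=(gb,),method="Nelder-Mead",options=dict(initial_simplex=v+np.array([[0,0],[.001,0],[0,.001]]),xatol=1e-5,fatol=1e-4)).x
    return v,cost(v,gb)
E
python3 - <<'E'
from fit import *
p=pickle.load(open("wrist5.pkl","rb"))
mask=np.ones((420,560),np.float32); mask[225:,180:330]=0;mask[250:,:385]=0; mask[200:262,400:475]=0
r,k=circ(p,.058,.059,[.537,.053],mask); print("ring",r,k)
L,k=circ(p,.012,.043,[.611,-.028]); print("L",L,k)
S,k=circ(p,.006,.043,[.632,.093]); print("S",S,k)
ln,k=circ(p,.026,.067,r,mask,dark_in=False); print("diffdisc",ln,k)
hub,k=circ(p,.011,.069,[.4525,.0712]); print("hub",hub,k)
pt=pickle.load(open("top0.pkl","rb"))
for n,(rr,z,x) in dict(ring=(.058,.059,[.535,.052]),L=(.012,.043,[.611,-.028]),S=(.006,.043,[.632,.093])).items(): print("top",n,circ(pt,rr,z,x))
a=np.arctan2(*(L-r)[::-1]); print("mark world ang from ring",a,np.hypot(*(L-r)), np.arctan2(*(S-r)[::-1]),np.hypot(*(S-r)))
b=cv2.resize(cv2.imread("pics/wrist5.png")[120:330,200:480],None,fx=2.85,fy=2.85)
for C,rr,z in ((r,.058,.059),(L,.012,.043),(S,.006,.043),(ln,.026,.067),(hub,.011,.069)):
    q=((proj(p,[[C[0]+rr*np.cos(k),C[1]+rr*np.sin(k),z] for k in t])-[200,120]+.5)*2.85).astype(int); cv2.polylines(b,[q],True,(0,0,255),1)
cv2.imwrite("pics/w5g.png",b)
E
```

```text
ring [0.537125  0.0545625] -40.000004
L [ 0.61132036 -0.02665097] -39.69697
S [0.6314 0.094 ] -40.0
diffdisc [0.53578438 0.05233125] -40.000004
hub [0.45976782 0.0800197 ] -20.617651
top ring (array([0.53538981, 0.05223727]), np.float32(-23.826466))
top L (array([ 0.61086216, -0.02843818]), np.float32(-29.137697))
top S (array([0.63161065, 0.09341082]), np.float32(-28.34534))
mark world ang from ring -0.8305265368257285 0.1100026282886093 0.3962024982449168 0.10219144793596957
```

View pics/w5g.png

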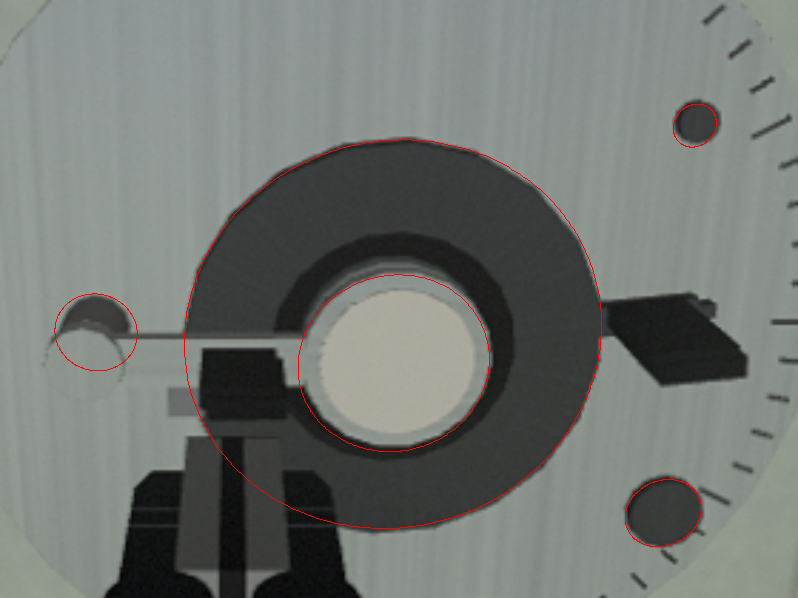

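```bash
sed -i 's/np.clip(d if dark_in else -d,-10,40)/(d if dark_in else -d)/; s/(r+.0015)/(r+.001)/; s/(r-.0015)/(r-.001)/' fit.py
cat > m.py <<'E'
from fit import *
def meas(p,name,crop,f,mask):
    r,k=circ(p,.0577,.059,[.537,.0535],mask); print("ring",r.round(4),k)
    L,k=circ(p,.012,.043,[.611,-.0275],mask); print("L",L.round(4),k)
    S,k=circ(p,.006,.043,[.632,.093],mask); print("S",S.round(4),k)
    aL=np.arctan2(*(L-r)[::-1]); aS=np.arctan2(*(S-r)[::-1]); print("angles L,S world",aL.round(4),aS.round(4),"radii",np.hypot(*(L-r)).round(4),np.hypot(*(S-r)).round(4))
    return r,L,aL
E
python3 - <<'E'
from m import *
p=pickle.load(open("wrist5.pkl","rb"))
mask=np.ones((420,560),np.float32); mask[225:,180:330]=0;mask[250:,:385]=0; mask[200:262,400:475]=0
r,L,aL=meas(p,0,0,0,mask)
pt=pickle.load(open("top0.pkl","rb")); meas(pt,0,0,0,np.ones((420,560),np.float32))
# lever overlay
b=cv2.resize(cv2.imread("pics/wrist5.png")[180:330,370:500],None,fx=4.5,fy=4,interpolation=cv2.INTER_CUBIC)
def P(X): return ((proj(p,np.array(X))-[370,180]+.5)*[4.5,4]).astype(int)
def lev(ph,x,y,z): return [r[0]+x*np.cos(ph)-y*np.sin(ph),r[1]+x*np.sin(ph)+y*np.cos(ph),z]
for ph,col in ((-.13,(0,0,255)),(-.10,(0,255,0))):
  for z in (.05,.09): cv2.polylines(b,[P([lev(ph,.062,-.0045,z),lev(ph,.086,-.0045,z),lev(ph,.086,.0045,z),lev(ph,.062,.0045,z)])],True,col,1)
  cv2.circle(b,tuple(P([lev(ph,.093,0,.053)])[0]),3,col,1)
cv2.polylines(b,[P([[L[0]+.012*np.cos(k),L[1]+.012*np.sin(k),.043] for k in t])],True,(0,0,255),1)
cv2.imwrite("pics/w5h.png",b)
E
```

```text
ring [0.5364 0.0552] -71.99067
L [ 0.6114 -0.0258] -60.563282
S [0.6321 0.0949] -73.29412
angles L,S world -0.8241 0.3934 radii 0.1105 0.1036
ring [0.5354 0.052 ] -16.145597
L [ 0.6109 -0.0288] -19.95992
S [0.6315 0.0934] -19.358467
angles L,S world -0.8192 0.4068 radii 0.1105 0.1046
```

View pics/w5h.png

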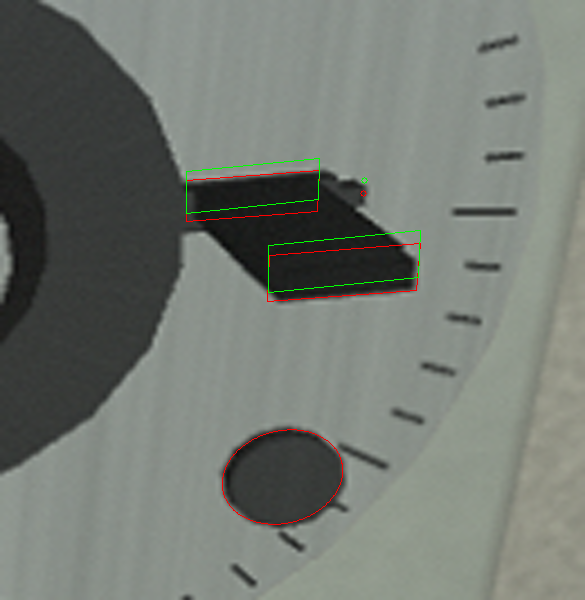

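```bash
sed -i 's/^c=np.array.*/c=np.array([.5354,.0521]); yaw=-.221/' h.py; python3 - <<'E'
from h import *
s=monitor.get_state(); S=np.array([*s["position"],toolang(s)]); print(S,s["clock"])
f=lambda a,n,z:np.array([*ltcp(a-yaw,n)[0],z,a+np.pi/2])
A=f(-.131,.0285,.20); print(A); rows(S,[A]); A2=f(-.131,.0285,.087); rows(A,[A2])
rows(A2,[f(-.131,.021,.087),f(-.131,.0165,.087)]+[f(a,.0155,.087) for a in np.arange(-.165,-.52,-.04)])
print(f(-.485,.0155,.087))
A3=f(-.485,.0155,.087);rows(A3,[f(a,.0155,.087) for a in (-.525,-.565,-.605,-.64,-.67,-.69,-.71,-.725)])
E
```

```text
[0.49995733 0.09311384 0.21173996 1.34876871] 7.9167
[0.61248878 0.07068951 0.2        1.43979633]
{"dp": [0.938, -0.187, -0.098], "rotation": [0, 0, 0.182]}, 
{"dp": [0.000, 0.000, -0.942], "rotation": [0, 0, 0.000]}, 
{"dp": [-0.008, -0.062, 0.000], "rotation": [0, 0, 0.000]}, {"dp": [-0.013, -0.099, 0.000], "rotation": [0, 0, 0.000]}, {"dp": [-0.013, -0.129, 0.000], "rotation": [0, 0, -0.068]}, {"dp": [-0.012, -0.154, 0.000], "rotation": [0, 0, -0.148]}, {"dp": [-0.013, -0.179, 0.000], "rotation": [0, 0, -0.228]}, {"dp": [-0.014, -0.204, 0.000], "rotation": [0, 0, -0.308]}, {"dp": [-0.017, -0.229, 0.000], "rotation": [0, 0, -0.388]}, {"dp": [-0.020, -0.254, 0.000], "rotation": [0, 0, -0.468]}, {"dp": [-0.025, -0.279, 0.000], "rotation": [0, 0, -0.548]}, {"dp": [-0.030, -0.304, 0.000], "rotation": [0, 0, -0.628]}, {"dp": [-0.037, -0.328, 0.000], "rotation": [0, 0, -0.708]}, 
[0.60809218 0.03131304 0.087      1.08579633]
{"dp": [-0.007, -0.024, 0.000], "rotation": [0, 0, -0.080]}, {"dp": [-0.016, -0.048, 0.000], "rotation": [0, 0, -0.160]}, {"dp": [-0.025, -0.071, 0.000], "rotation": [0, 0, -0.240]}, {"dp": [-0.034, -0.091, 0.000], "rotation": [0, 0, -0.310]}, {"dp": [-0.042, -0.108, 0.000], "rotation": [0, 0, -0.370]}, {"dp": [-0.048, -0.120, 0.000], "rotation": [0, 0, -0.410]}, {"dp": [-0.054, -0.131, 0.000], "rotation": [0, 0, -0.450]}, {"dp": [-0.059, -0.139, 0.000], "rotation": [0, 0, -0.480]},
```

send_rows:
  deltas:
    - {"dp": [0.25, -0.05, 0], "rotation": [0, 0, 0.06]}
    - {"dp": [0.5, -0.1, 0], "rotation": [0, 0, 0.12]}
    - {"dp": [0.75, -0.15, -0.05], "rotation": [0, 0, 0.182]}
    - {"dp": [0.938, -0.187, -0.098], "rotation": [0, 0, 0.182]}
    - {"dp": [0.938, -0.187, -0.098], "rotation": [0, 0, 0.182]}
    - {"dp": [0.938, -0.187, -0.098], "rotation": [0, 0, 0.182]}
    - {"dp": [0.938, -0.187, -0.098], "rotation": [0, 0, 0.182]}

```text
clock: 8.5
position: [0.6122, 0.0708, 0.2004]
ee_rot: [-0.001, 0.752, 0.659, -0.001]
contact_force: [-0.5, 0.5, 0.8]
width: 0.0003
```

send_rows:
  deltas:
    - {"dp": [0, 0, -0.2], "rotation": [0, 0, 0]}
    - {"dp": [0, 0, -0.4], "rotation": [0, 0, 0]}
    - {"dp": [0, 0, -0.6], "rotation": [0, 0, 0]}
    - {"dp": [0, 0, -0.75], "rotation": [0, 0, 0]}
    - {"dp": [0, 0, -0.88], "rotation": [0, 0, 0]}
    - {"dp": [0, 0, -0.94], "rotation": [0, 0, 0]}
    - {"dp": [0, 0, -0.94], "rotation": [0, 0, 0]}
    - {"dp": [0, 0, -0.94], "rotation": [0, 0, 0]}

```text
clock: 9.17
position: [0.6129, 0.071, 0.0892]
ee_rot: [0.0, 0.752, 0.659, 0.0]
contact_force: [-0.3, -0.7, -0.2]
width: 0.0002
```

```bash
python3 - <<'E'
from h import *
p=eyes.get_image("side"); save(p,"side6.png")
p=eyes.get_image("wrist"); save(p,"wrist6.png")
a=cv2.imread("pics/side6.png")[140:290,160:340]; cv2.imwrite("pics/side6c.png",cv2.resize(a,None,fx=4,fy=4,interpolation=cv2.INTER_CUBIC))
s=monitor.get_state();print(s["position"],toolang(s),s["contact_force"])
E
```

```text
[0.61400815 0.07092003 0.09006692] 1.4399985115566638 [ 0.11755002  0.69262502 -0.34595414]
```

View pics/wrist6.png

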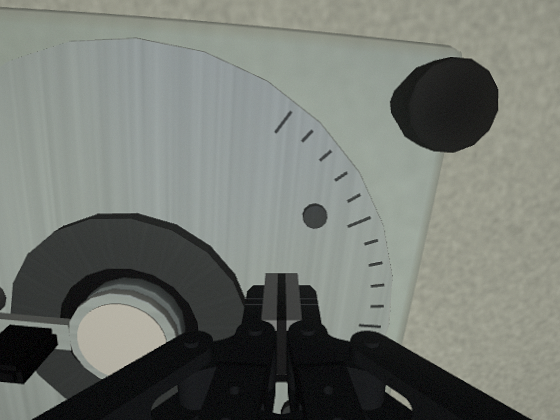

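View pics/side6c.png

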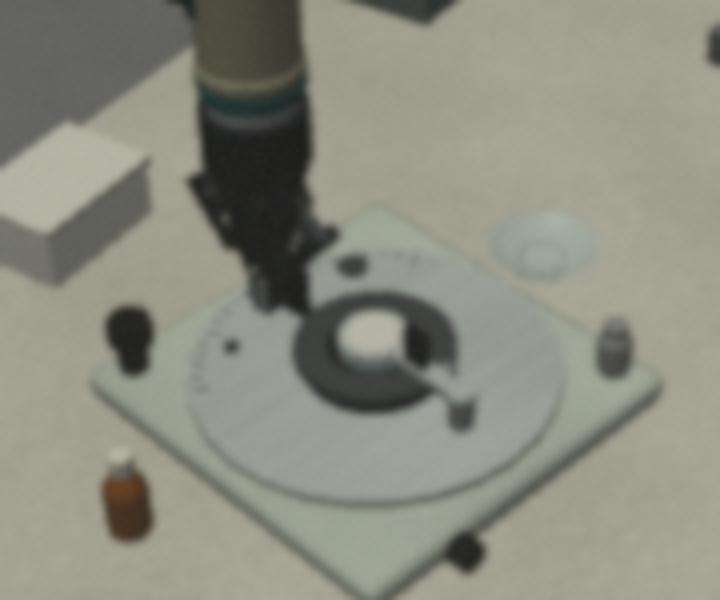

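send_rows:
  deltas:
    - {"dp": [-0.008, -0.062, 0], "rotation": [0, 0, 0]}
    - {"dp": [-0.013, -0.099, 0], "rotation": [0, 0, 0]}
    - {"dp": [-0.013, -0.129, 0], "rotation": [0, 0, -0.068]}
    - {"dp": [-0.012, -0.154, 0], "rotation": [0, 0, -0.148]}
    - {"dp": [-0.013, -0.179, 0], "rotation": [0, 0, -0.228]}
    - {"dp": [-0.014, -0.204, 0], "rotation": [0, 0, -0.308]}
    - {"dp": [-0.017, -0.229, 0], "rotation": [0, 0, -0.388]}
    - {"dp": [-0.02, -0.254, 0], "rotation": [0, 0, -0.468]}
    - {"dp": [-0.025, -0.279, 0], "rotation": [0, 0, -0.548]}
    - {"dp": [-0.03, -0.304, 0], "rotation": [0, 0, -0.628]}
    - {"dp": [-0.037, -0.328, 0], "rotation": [0, 0, -0.708]}
    - {"dp": [-0.037, -0.328, 0], "rotation": [0, 0, -0.708]}

```text
clock: 10.27
position: [0.6093, 0.0307, 0.0894]
ee_rot: [0.0, 0.857, 0.516, 0.001]
contact_force: [-0.9, 0.3, 0.2]
width: 0.0
```

send_rows:
  deltas:
    - {"dp": [-0.007, -0.024, 0], "rotation": [0, 0, -0.08]}
    - {"dp": [-0.016, -0.048, 0], "rotation": [0, 0, -0.16]}
    - {"dp": [-0.025, -0.071, 0], "rotation": [0, 0, -0.24]}
    - {"dp": [-0.034, -0.091, 0], "rotation": [0, 0, -0.31]}
    - {"dp": [-0.042, -0.108, 0], "rotation": [0, 0, -0.37]}
    - {"dp": [-0.048, -0.12, 0], "rotation": [0, 0, -0.41]}
    - {"dp": [-0.054, -0.131, 0], "rotation": [0, 0, -0.45]}
    - {"dp": [-0.059, -0.139, 0], "rotation": [0, 0, -0.48]}
    - {"dp": [-0.059, -0.139, 0], "rotation": [0, 0, -0.48]}

```text
clock: 11.02
position: [0.6022, 0.0144, 0.0888]
ee_rot: [0.0, 0.912, 0.41, 0.0]
contact_force: [0.9, 1.2, 0.5]
width: -0.0003
```

```bash
python3 - <<'E'
from fit import *
p=eyes.get_image("wrist"); save(p,"wrist7.png"); pickle.dump(p,open("wrist7.pkl","wb"))
p=eyes.get_image("top"); save(p,"top7.png"); pickle.dump(p,open("top7.pkl","wb"))
p=eyes.get_image("side"); save(p,"side7.png"); pickle.dump(p,open("side7.pkl","wb"))
a=cv2.imread("pics/side7.png")[140:290,160:340]; cv2.imwrite("pics/side7c.png",cv2.resize(a,None,fx=4,fy=4,interpolation=cv2.INTER_CUBIC))
s=monitor.get_state();T=toolang(s);print(s["position"],T,T-np.pi/2,s["contact_force"])
a=T-np.pi/2; d=s["position"][:2]-c; print("n,r",d@[-np.sin(a),np.cos(a)],d@[np.cos(a),np.sin(a)])
E
```

```text
[0.60188203 0.01460048 0.08855031] 0.8462171571173386 -0.724579169677558 [0.89160488 1.06124679 0.98607484]
n,r 0.01598681617550432 0.07463575868796513
```

View pics/wrist7.png

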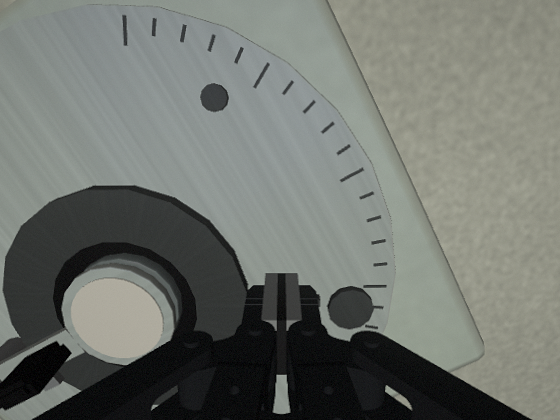

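View pics/side7c.png

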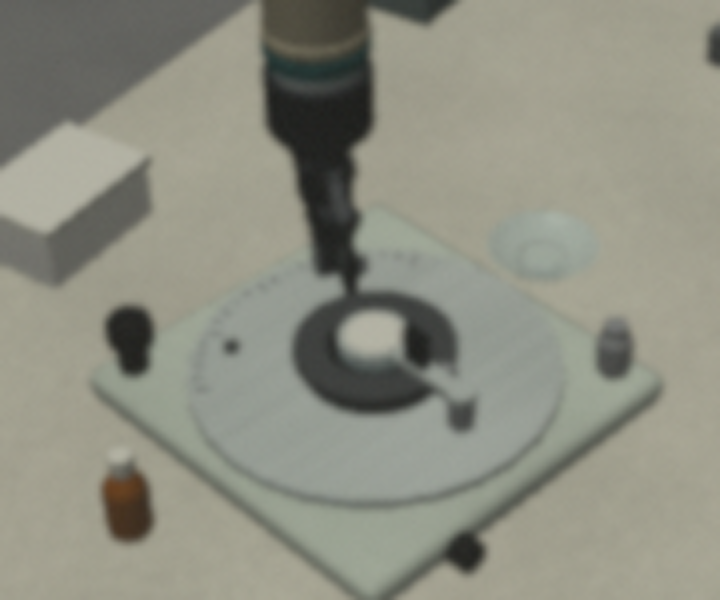

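```bash
python3 - <<'E'
from h import *
f=lambda a,n,z:np.array([*ltcp(a-yaw,n)[0],z,a+np.pi/2])
A=f(-.725,.0155,.087); rows(A,[f(a,.0155,.087) for a in (-.745,-.765,-.78)])
A=f(-.78,.0155,.087);print(A); rows(A,[f(-.78,.0185,.087),f(-.78,.03,.087),f(-.78,.03,.2),f(-.80,.06,.2)])
E
```

```text
{"dp": [-0.006, -0.011, 0.000], "rotation": [0, 0, -0.040]}, {"dp": [-0.013, -0.022, 0.000], "rotation": [0, 0, -0.080]}, {"dp": [-0.018, -0.030, 0.000], "rotation": [0, 0, -0.110]}, 
[0.59890843 0.01107648 0.087      0.79079633]
{"dp": [0.018, 0.018, 0.000], "rotation": [0, 0, 0.000]}, {"dp": [0.085, 0.086, 0.000], "rotation": [0, 0, 0.000]}, {"dp": [0.085, 0.086, 0.942], "rotation": [0, 0, 0.000]}, {"dp": [0.259, 0.248, 0.942], "rotation": [0, 0, -0.040]},
```

send_rows:
  deltas:
    - {"dp": [-0.006, -0.011, 0], "rotation": [0, 0, -0.04]}
    - {"dp": [-0.013, -0.022, 0], "rotation": [0, 0, -0.08]}
    - {"dp": [-0.018, -0.03, 0], "rotation": [0, 0, -0.11]}
    - {"dp": [-0.018, -0.03, 0], "rotation": [0, 0, -0.11]}

```text
clock: 11.5
position: [0.5995, 0.0109, 0.0885]
ee_rot: [0.0, 0.923, 0.385, -0.0]
contact_force: [2.2, 0.0, 0.8]
width: -0.0001
```

send_rows:
  deltas:
    - {"dp": [0.018, 0.018, 0], "rotation": [0, 0, 0]}
    - {"dp": [0.085, 0.086, 0], "rotation": [0, 0, 0]}
    - {"dp": [0.085, 0.086, 0.25], "rotation": [0, 0, 0]}
    - {"dp": [0.085, 0.086, 0.55], "rotation": [0, 0, 0]}
    - {"dp": [0, 0.17, 0.85], "rotation": [0, 0, 0]}
    - {"dp": [-0.17, 0.34, 0.94], "rotation": [0, 0, 0]}
    - {"dp": [-0.35, 0.52, 0.94], "rotation": [0, 0, 0]}
    - {"dp": [-0.53, 0.7, 0.94], "rotation": [0, 0, 0]}
    - {"dp": [-0.53, 0.7, 0.94], "rotation": [0, 0, 0]}
    - {"dp": [-0.53, 0.7, 0.94], "rotation": [0, 0, 0]}
    - {"dp": [-0.53, 0.7, 0.94], "rotation": [0, 0, 0]}

```text
clock: 12.42
position: [0.5365, 0.0954, 0.2014]
ee_rot: [0.0, 0.923, 0.386, 0.0]
contact_force: [0.1, -0.7, 0.0]
width: 0.0
```

```bash
python3 - <<'E'
from fit import *
p=eyes.get_image("wrist"); save(p,"wrist8.png"); pickle.dump(p,open("wrist8.pkl","wb"))
s=monitor.get_state();print(s["position"],toolang(s),s["contact_force"])
E
```

```text
[0.53686184 0.0950055  0.20129774] 0.7909771277619716 [0.47830626 0.27450297 0.89801505]
```

View pics/wrist8.png

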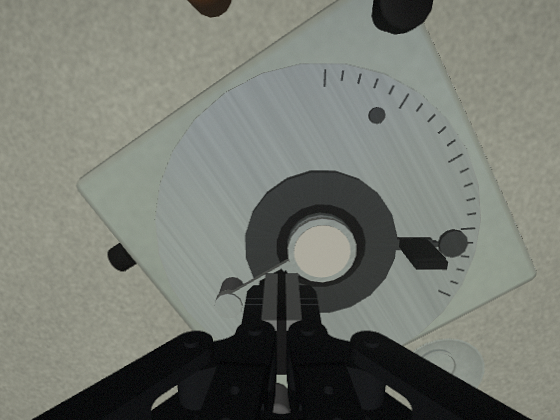

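Both the lever (tab near 423,253) and the large mark (453,243) show clearly, and the pointer touches the mark's inner side. Now I'll measure the remaining angle.

```bash
cat > lev.py <<'E'
from m import *
def lever(p,r,a0,name,box,f,L,extra=()):
    b=cv2.resize(cv2.cvtColor(p["color"],cv2.COLOR_RGB2BGR)[box[1]:box[3],box[0]:box[2]],None,fx=f,fy=f,interpolation=cv2.INTER_CUBIC)
    P=lambda X:((proj(p,np.array(X))-box[:2]+.5)*f).astype(int)
    lev=lambda ph,x,y,z:[r[0]+x*np.cos(ph)-y*np.sin(ph),r[1]+x*np.sin(ph)+y*np.cos(ph),z]
    # edge fit of tab silhouette: dark hull
    g=cv2.GaussianBlur(cv2.cvtColor(p["color"],cv2.COLOR_RGB2GRAY).astype(np.float32),(0,0),.7)
    res=[]
    for ph in np.arange(a0-.12,a0+.12,.002):
        pts=proj(p,[lev(ph,x,y,z) for x in(.062,.086) for y in(-.0045,.0045) for z in(.05,.09)]).astype(np.float32)
        h=cv2.convexHull(pts)[:,0]; m=np.zeros(g.shape,np.uint8); cv2.fillConvexPoly(m,np.round(h*16).astype(np.int32),255,cv2.LINE_AA,4)
        m=m/255.; w=cv2.dilate(m,np.ones((5,5)))-m
        res.append(((g*m).sum()/m.sum()-(g*w).sum()/w.sum(),ph))
    ph=min(res)[1]; print("lever fit",ph,min(res)[0])
    for z in (.05,.09): cv2.polylines(b,[P([lev(ph,.062,-.0045,z),lev(ph,.086,-.0045,z),lev(ph,.086,.0045,z),lev(ph,.062,.0045,z)])],True,(0,0,255),1)
    cv2.circle(b,tuple(P([lev(ph,.093,0,.053)])[0]),3,(0,255,0),1)
    cv2.polylines(b,[P([[L[0]+.012*np.cos(k),L[1]+.012*np.sin(k),.043] for k in t])],True,(0,0,255),1)
    cv2.polylines(b,[P([[r[0]+.0577*np.cos(k),r[1]+.0577*np.sin(k),.059] for k in t])],True,(255,0,255),1)
    cv2.line(b,tuple(P([lev(ph,.086,0,.043)])[0]),tuple(P([lev(ph,.13,0,.043)])[0]),(255,255,0),1)
    cv2.imwrite("pics/"+name,b); return ph
E
python3 - <<'E'
from lev import *
p=pickle.load(open("wrist5.pkl","rb")); mask=np.ones((420,560),np.float32); mask[225:,180:330]=0;mask[250:,:385]=0; mask[200:262,400:475]=0
r,L,aL=meas(p,0,0,0,mask); lever(p,r,-.13,"l5.png",(370,180,500,330),4,L)
p=pickle.load(open("wrist8.pkl","rb"))
mask=np.ones((420,560),np.float32); mask[255:,:345]=0; mask[225:272,385:443]=0
r,L,aL=meas(p,0,0,0,mask); ph=lever(p,r,-.78,"l8.png",(300,150,500,300),4,L); print("need",aL-ph)
E
```

```text
ring [0.5364 0.0552] -71.99067
L [ 0.6114 -0.0258] -60.563282
S [0.6321 0.0949] -73.29412
angles L,S world -0.8241 0.3934 radii 0.1105 0.1036
lever fit -0.1299999999999999 -82.00722805104363
ring [0.538  0.0547] -68.751976
L [ 0.6124 -0.0262] -57.99042
S [0.633  0.0947] -79.78974
angles L,S world -0.8265 0.3993 radii 0.1099 0.1031
lever fit -0.7899999999999999 -72.84997868202132
need -0.036481498910537424
```

View pics/l8.png

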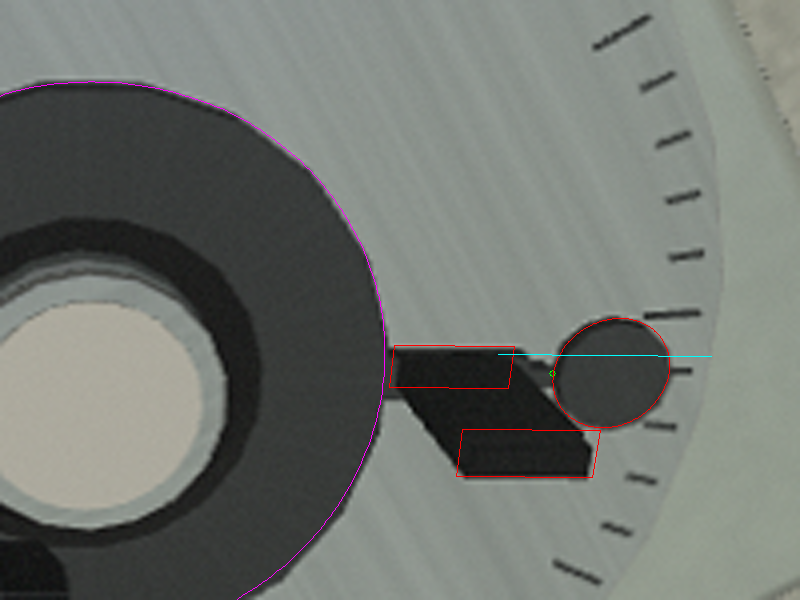

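```bash
python3 - <<'E'
from h import *
f=lambda a,n,z:np.array([*ltcp(a-yaw,n)[0],z,a+np.pi/2])
A=f(-.78,.0155,.087); B=A+.12*np.array([.085,.086,0,0])
rows(B,[f(-.78,.021,.087),f(-.78,.0165,.087),f(-.79,.0155,.087),f(-.80,.0155,.087),f(-.81,.0155,.087),f(-.817,.0155,.087)])
C=f(-.817,.0155,.087); rows(C,[f(-.817,.019,.087),f(-.817,.03,.087)])
E
```

```text
{"dp": [-0.053, -0.053, 0.000], "rotation": [0, 0, 0.000]}, {"dp": [-0.079, -0.080, 0.000], "rotation": [0, 0, 0.000]}, {"dp": [-0.088, -0.091, 0.000], "rotation": [0, 0, -0.020]}, {"dp": [-0.092, -0.097, 0.000], "rotation": [0, 0, -0.040]}, {"dp": [-0.095, -0.102, 0.000], "rotation": [0, 0, -0.060]}, {"dp": [-0.098, -0.105, 0.000], "rotation": [0, 0, -0.074]}, 
{"dp": [0.021, 0.020, 0.000], "rotation": [0, 0, 0.000]}, {"dp": [0.088, 0.083, 0.000], "rotation": [0, 0, 0.000]},
```

send_rows:
  deltas:
    - {"dp": [0.2, -0.2, 0], "rotation": [0, 0, 0]}
    - {"dp": [0.4, -0.4, 0], "rotation": [0, 0, 0]}
    - {"dp": [0.615, -0.614, -0.1], "rotation": [0, 0, 0]}
    - {"dp": [0.615, -0.614, -0.3], "rotation": [0, 0, 0]}
    - {"dp": [0.615, -0.614, -0.5], "rotation": [0, 0, 0]}
    - {"dp": [0.615, -0.614, -0.7], "rotation": [0, 0, 0]}
    - {"dp": [0.615, -0.614, -0.85], "rotation": [0, 0, 0]}
    - {"dp": [0.615, -0.614, -0.94], "rotation": [0, 0, 0]}
    - {"dp": [0.615, -0.614, -0.94], "rotation": [0, 0, 0]}
    - {"dp": [0.615, -0.614, -0.94], "rotation": [0, 0, 0]}

```text
clock: 13.3
position: [0.6103, 0.0209, 0.0882]
ee_rot: [-0.0, 0.923, 0.385, -0.0]
contact_force: [-0.6, 0.0, 0.8]
width: 0.0005
```

send_rows:
  deltas:
    - {"dp": [-0.03, -0.03, 0], "rotation": [0, 0, 0]}
    - {"dp": [-0.053, -0.053, 0], "rotation": [0, 0, 0]}
    - {"dp": [-0.079, -0.08, 0], "rotation": [0, 0, 0]}
    - {"dp": [-0.088, -0.091, 0], "rotation": [0, 0, -0.02]}
    - {"dp": [-0.092, -0.097, 0], "rotation": [0, 0, -0.04]}
    - {"dp": [-0.095, -0.102, 0], "rotation": [0, 0, -0.06]}
    - {"dp": [-0.098, -0.105, 0], "rotation": [0, 0, -0.074]}
    - {"dp": [-0.098, -0.105, 0], "rotation": [0, 0, -0.074]}
    - {"dp": [-0.098, -0.105, 0], "rotation": [0, 0, -0.074]}

```text
clock: 14.05
position: [0.5985, 0.0088, 0.0888]
ee_rot: [0.0, 0.93, 0.368, 0.0]
contact_force: [1.6, 0.4, 1.7]
width: 0.0001
```

send_rows:
  deltas:
    - {"dp": [0.021, 0.02, 0], "rotation": [0, 0, 0]}
    - {"dp": [0.088, 0.083, 0], "rotation": [0, 0, 0]}
    - {"dp": [0.088, 0.083, 0.25], "rotation": [0, 0, 0]}
    - {"dp": [0.088, 0.083, 0.55], "rotation": [0, 0, 0]}
    - {"dp": [0, 0.17, 0.85], "rotation": [0, 0, 0]}
    - {"dp": [-0.17, 0.34, 0.94], "rotation": [0, 0, 0]}
    - {"dp": [-0.35, 0.52, 0.94], "rotation": [0, 0, 0]}
    - {"dp": [-0.53, 0.7, 0.94], "rotation": [0, 0, 0]}
    - {"dp": [-0.53, 0.7, 0.94], "rotation": [0, 0, 0]}
    - {"dp": [-0.53, 0.7, 0.94], "rotation": [0, 0, 0]}
    - {"dp": [-0.53, 0.7, 0.94], "rotation": [0, 0, 0]}

```text
clock: 14.97
position: [0.535, 0.0931, 0.2013]
ee_rot: [0.0, 0.93, 0.369, 0.0]
contact_force: [-0.8, 0.2, 1.2]
width: 0.0002
```

```bash
python3 - <<'E'
from lev import *
p=eyes.get_image("wrist"); save(p,"wrist9.png"); pickle.dump(p,open("wrist9.pkl","wb"))
s=monitor.get_state();print(s["clock"],s["position"],toolang(s),s["contact_force"])
mask=np.ones((420,560),np.float32); mask[255:,:345]=0; mask[225:272,385:443]=0
r,L,aL=meas(p,0,0,0,mask); ph=lever(p,r,-.82,"l9.png",(300,150,500,300),4,L); print("need",aL-ph)
E
```

```text
15.0167 [0.5353191  0.09271185 0.20120821] 0.7539702175246863 [ 0.63540862 -0.36374221 -0.4170236 ]
ring [0.538  0.0546] -69.658066
L [ 0.6125 -0.0263] -63.898865
S [0.6329 0.0947] -80.44521
angles L,S world -0.8262 0.3999 radii 0.1099 0.1031
lever fit -0.8239999999999998 -74.77742368381696
need -0.0022143153684307526
```

View pics/l9.png

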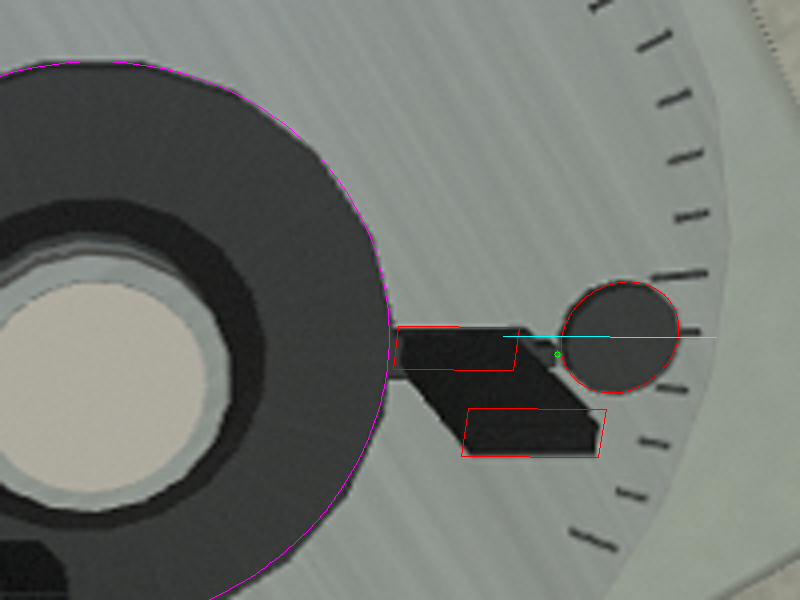

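View pics/wrist9.png

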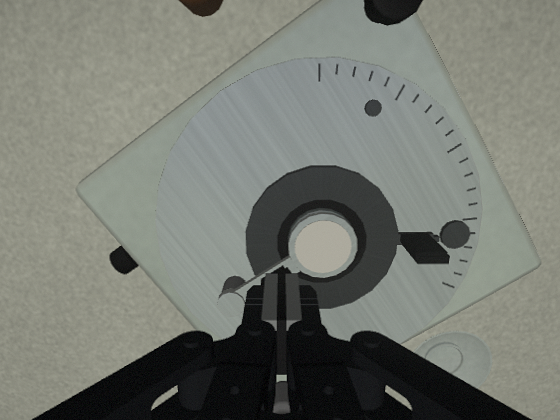

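send_rows:
  deltas:
    - {"dp": [-0.3, 0.2, 0.3], "rotation": [0, 0, 0]}
    - {"dp": [-0.6, 0.5, 0.6], "rotation": [0, 0, 0]}
    - {"dp": [-0.9, 0.8, 0.6], "rotation": [0, 0, 0]}
    - {"dp": [-1, 1, 0.6], "rotation": [0, 0, 0]}
    - {"dp": [-1, 1, 0.6], "rotation": [0, 0, 0]}
    - {"dp": [-1, 1, 0.6], "rotation": [0, 0, 0]}

```text
clock: 15.52
position: [0.4129, 0.2155, 0.2745]
ee_rot: [-0.001, 0.929, 0.369, 0.001]
contact_force: [-0.3, 0.4, -0.1]
width: 0.0001
```

send_rows:
  deltas:
    - {"dp": [-0.1, 0.3, 0], "rotation": [0, 0, 0]}
    - {"dp": [-0.2, 0.6, 0], "rotation": [0, 0, 0]}
    - {"dp": [-0.3, 0.9, 0], "rotation": [0, 0, 0]}
    - {"dp": [-0.3, 1, 0], "rotation": [0, 0, 0]}
    - {"dp": [-0.3, 1, 0], "rotation": [0, 0, 0]}
    - {"dp": [-0.3, 1, 0], "rotation": [0, 0, 0]}
    - {"dp": [-0.3, 1, 0], "rotation": [0, 0, 0]}

```text
clock: 16.1
position: [0.3795, 0.3316, 0.2729]
ee_rot: [0.001, 0.93, 0.367, -0.0]
contact_force: [-0.4, 0.1, 0.3]
width: -0.0004
```

```bash
python3 - <<'E'
from lev import *
p=eyes.get_image("top"); save(p,"top10.png"); pickle.dump(p,open("top10.pkl","wb"))
q=eyes.get_image("side"); save(q,"side10.png")
r,L,aL=meas(p,0,0,0,np.ones((420,560),np.float32)); ph=lever(p,r,-.82,"l10.png",(200,130,330,260),4.5,L); print("need",aL-ph)
d,k=circ(p,.026,.067,r,None,dark_in=False); print("diffuser disc",d,k)
pv=r-.085*np.array([np.cos(-.2215),np.sin(-.2215)]); print("diff ang",np.arctan2(*(d-pv)[::-1])+.2215)
a=cv2.imread("pics/side10.png")[160:300,150:350]; cv2.imwrite("pics/side10c.png",cv2.resize(a,None,fx=4,fy=4,interpolation=cv2.INTER_CUBIC))
E
```

```text
ring [0.5353 0.0523] -19.495537
L [ 0.611  -0.0288] -19.542915
S [0.6315 0.0933] -19.316216
angles L,S world -0.8198 0.4032 radii 0.1109 0.1046
lever fit -0.8139999999999998 -43.13446890383865
need -0.005844785032759758
diffuser disc [0.53535261 0.05264652] -25.99627
diff ang 0.004055654820072391
```

View pics/l10.png

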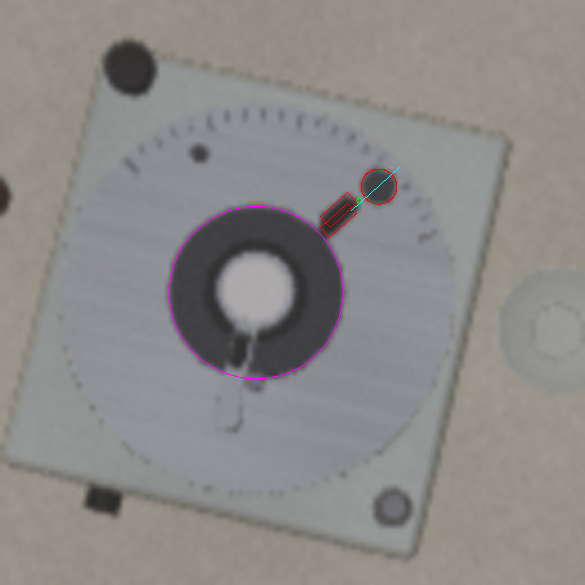

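View pics/side10c.png

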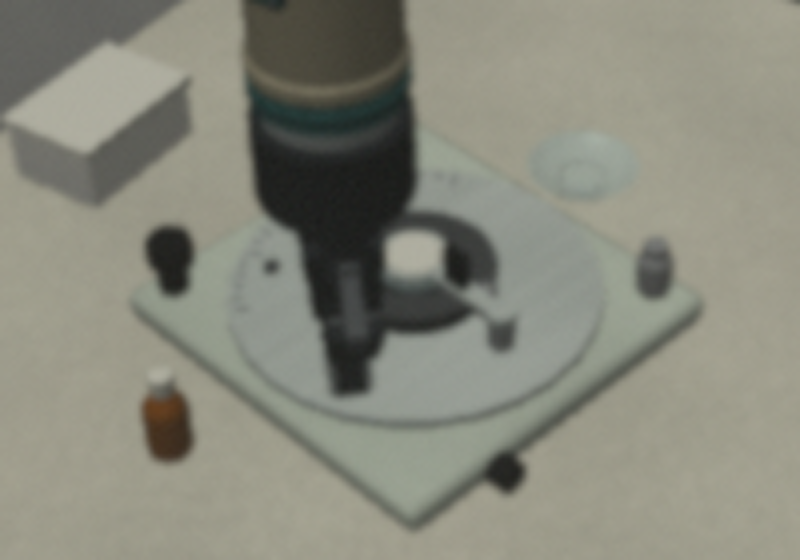

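View pics/top10.png

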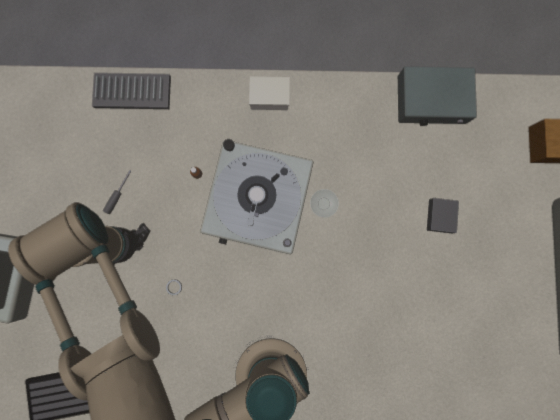

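```bash
python3 - <<'E'
from rig import manip, monitor
print(monitor.get_state()["clock"]); print(manip.sign_off())
E
```

```text
16.2
the job is handed in; nothing more can be done
None
```

I did both parts in the order asked and handed the job in at 16.2 s. The shut fingers pushed from outside and gripped nothing.

- **Diffuser:** I pushed its tab round until the arm stopped moving and the force climbed to about 8.5 N, which is the stop. In the last top picture its disc sits over the lens, at a fitted angle of about 0.004 rad.
- **Iris lever:** I pushed its tab clockwise to the large mark in two pushes, checking with the wrist camera after each. The last checks put the pointer short of the mark's middle by 0.002 rad (wrist camera) and 0.006 rad (top camera). That is at most about 0.6 mm at the mark. The two cameras differ by about 3 mm in absolute position, which largely cancels in these angles.
- **Surroundings:** Everything around the base looks unmoved in the last top and side pictures; I compared these by eye only. The arm was clear of everything at hand-in.

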